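# Put an etched section away in the dry box and lock the lid

## Robot

A 6-joint arm with a two-finger parallel gripper is mounted at the origin on a cart in front of the work surface, level with it; the furniture and walls round the work are solid. World frame = base frame: x ahead of the robot, y to its left, z up, the work surface at z = 0. Lengths are in m, angles in rad, forces in N, time in s.
With the tool pointing down it reaches from about 0.3 to 0.875 m from the base axis. Payload 4.2 kg.
Tool frame: the origin (TCP) lies midway between the tips of the shut fingers; the grasp point (between the pads) lies 19 mm behind it (arm.grip_point_offset is the distance from the TCP to the grasp point, in m); z points along the fingers, y is the direction in which the jaws open and shut (so a half turn about z gives the same grasp; the last joint's range is limited). The gripper opens to 85 mm and grips with 20 to 120 N. Pads are 22 mm wide; open, the fingers measure 114 mm over their backs; the gripper's body (76 mm by 85 mm) begins 54 mm behind the grasp point. The pads swing forward as they close: fully open they stand 13 mm farther back than shut.
Start: joints at [-1.312, 0.32, 1.565, -0, 1.257, -0.02], TCP at [0.158, -0.553, 0.199] pointing down, gripper open.
Joint ranges: [-3.11, 3.11], [-0.84, 2.01], [0.21, 2.61], [-1.34, 4.49], [0.05, 2.63], [-2.56, 2.56]. Speed limits (rad/s): [2.57, 2.57, 3.14, 3.14, 3.14, 3.14].

## Interface

Orientations are given as a rotation vector (axis times angle).
In Python, from plant import arm gives the robot as it stands. The module is installed in compiled form; this text tells all that it offers.
- The arm moves only by the tool jog_arm, never from a script. Its argument "targets" is text: rows parted by semicolons, each of 6 numbers parted by spaces: the shift along the tool's x, y, z normalised to -1 to 1, where 1 is 0.03 m, then the turn, a rotation vector about the tool's x, y, z normalised to -1 to 1, where 1 is 5 degrees. In form: x y z wx wy wz; .... A call has 1 to 10 rows; each row shifts and turns the commanded pose from where the row before left it, along the tool's axes as they then stand; what a row does not reach is not made up. A row lasts 1/10 s, in which the tool goes at most 50 mm and 8.59 degrees, less where a joint would pass 70% of its speed; a pose out of reach is approached as far as the arm can. A call with a number of a shift or a turn outside -1 to 1 is refused whole. A call with a gripper value outside its range is refused whole. "fingers" is the gripper command: -1 is fully open, 1 is shut, values between are in proportion, set as the call begins (left out, the last holds). The fingers move at their own pace and stop on an object; "newtons" is the grip in N (left out, the last holds). Time passes only in rows, so rows that do not move let the fingers close. It gives the time, the measured TCP pose, the force and the opening at its end, in the units of the state.
- arm.observe(): the state, without advancing time (a new reading comes with each control period).
- arm.read_camera(name): name is "scene" or "top"; returns a dict with "img" (384x512x3 uint8, blue, green, red), "fx", "fy", "cx", "cy" (pixels), "origin" and "rotation" of the camera in the world. Camera axes: x right, y up, looking along -z (the intrinsics and any distortion apply to the point x, -y, -z); pixel columns grow to the right and rows downward; lengths in m; the calibration is good to about 2 mm. A picture is of the moment at which its call begins. There is no depth.
- arm.hand_in(): hands the job in, once; it reports no verdict.
The state is a dict: "clock": time; "joint_positions": joint angles; "qd": joint speeds; "joint_torque": joint torques, N m; "position": TCP position; "tool_rot": TCP orientation; "ft_force": force on the tool from outside, world axes, zero at the start; "moment": the same for the moment, N m; "finger_gap": finger opening in m.
Only numpy, scipy, OpenCV 4.12 (cv2) and the standard library are available. Lean on these libraries where they do the work, as an engineer would, in place of code of your own. Each camera call takes 0.05 s, during which the arm holds its last target.

## Task

Put the mounted section that lies on the white cotton pad away in the dry box, flat on the floor with its polished face still up, and leave the section in the dish where it is. Then close the lid and lock its quarter-turn stud: turn the wing back until it points front to back, in line with the keeper slot, press it in all the way against its spring and, keeping it pressed, turn it a quarter turn clockwise so that it stays down.

Things in the scene. Friction and masses are not known exactly. Their poses are not given: they have to be found in the camera images.
- section: metal specimen mounted in a black resin disc, 30 mm across, 14 mm high, polished face up, loose, on the white pad (10 mm thick). Origin: centre of its underside; z up through the polished face
- pad: round white cotton pad, about 84 x 98 mm, 10 mm thick, fixed. Origin: centre of its underside
- dish_section: another black mounted section, 30 mm across, 10 mm high, loose in the white dish: to be left alone. Origin: centre of its underside
- dish: round white porcelain dish, 90 mm across, rim 14 mm high, fixed. Origin: centre of its underside
- dry_box: grey storage box, fixed to the bench, 140 mm front to back (x) by 150 mm wide (y) by 60 mm high, walls 4 mm, inner floor 6 mm above the bench. Origin: centre of its underside; x points from its front (robot side) to its hinge side, y to its left, z up
- box_floor (a point): a point on the inner floor in the middle of its free part, at x = 12, y = -16, z = 6 mm in the box's frame; axes as the box's
- keeper_slot (a point): centre of the slot in the steel keeper bracket inside the box, at the middle of its front wall: at x = -48, y = 0, z = 54 mm in the box's frame. Slot 25 mm long (front to back), 8 mm wide; the bracket fills x -65 to -31, y -27 to 27 mm of the box
- canister (a point): top of the desiccant canister that lies along the box's left wall, fixed: it fills x -27 to 57 mm, y 41 to 68 mm of the box and is 32 mm high. The rest of the floor is free
- lid (a joint): angle of the lid, rad: 0 closed; 1.6 to 1.95 at the start (standing open, leaning away from the robot); stop at 2.05. Hinge axis along the box's y through x = 70, z = 60.5 mm of the box's frame. Lid 10 mm thick, 156 mm wide, reaching 145 mm from the hinge (a thin thumb lip 153); closed, its outer face is 71 mm above the bench. Stiff: stays where it is left, 1 to 3 N at the edge moves it
- lid_edge (a point): middle of the lid's free (front) edge, on its outer face, 145 mm from the hinge; axes as the box's when the lid is closed (z out of the outer face)
- stud_turn (a joint): angle of the wing stud, rad, growing clockwise seen from above with the lid closed: 0 = wing along the box's x (front to back), in line with the slot, so the cross-bar under the lid can pass; 1.57 = wing parallel to the box's front edge (locked, once pressed in). Stops at -0.06 and 1.63. Turns with little friction, stays where left; at the start part-turned, 0.45 to 1.2
- stud_push (a joint): how far the stud is pressed into the lid, m: 0 = sprung out, stop at 0.012. Out of line with the slot it strikes the keeper at 0.0015. In line (within about 0.1 rad) it passes; from 0.0095 it can be turned under the keeper. Past 1.3 rad it springs back into a recess and rests at about 0.008. The spring takes 2 N to start, 7 N at the stop
- wing_grip (a point): middle of the stud's black wing handle, a flat upright bar 34 mm long, 10 mm thick, 20 mm high, on the stud's axis, 118 mm from the lid's hinge axis on the lid's centre line. x along the wing's length, z along the axis out of the lid. Sprung out, the wing spans 16 to 36 mm above the lid's outer face; pressed fully in, 4 to 24 mm
Mind the look-alikes: they are no part of the job. Leave any pink look-alike of the section alone.

How it is judged:
By the outcome, as a careful person would: the job done as asked, in the order asked, and still so for the second after the job is handed in, with the robot touching nothing.
It also fails if it takes over 67 s, if anything falls off the work surface, if the arm or the gripper's body presses on something with over 40 N, if the wrist force passes 120 N, or if a joint passes its speed limit or range.

## Working session

There is one attempt and no reset: what is moved stays moved. The work goes in short steps, Python scripts to look and compute and a tool call to move; the robot and the scene stay as the last step left them, time stands still between calls to the robot, and variables do not carry over. Pictures are saved under pics/ and viewed, and the job is handed in when it is done.

Besides the shell and the picture viewer there is one more tool, called as name(argument=value, ...), one argument or row to a line, values as JSON. jog_arm: Moves the arm, as the interface text tells. Scaled input: -1 to 1 covers 0.03 m each way for a shift and 5 degrees each way for a turn. Its arguments: {"type":"object","properties":{"targets":{"type":"string"},"fingers":{"type":"number"},"newtons":{"type":"number"}},"required":["targets"]}

```bash
mkdir -p pics; python3 - <<'E'
from plant import arm
import cv2
s=arm.observe();print(s)
for n in("scene","top"):
    c=arm.read_camera(n);cv2.imwrite(f"pics/{n}0.png",c["img"]);print(n,{k:v for k,v in c.items() if k!="img"})
E
```

```text
{'clock': 0.0, 'joint_positions': array([-1.31202983e+00,  3.20307427e-01,  1.56567214e+00, -1.19128191e-05,
        1.25737942e+00, -2.00281573e-02]), 'qd': array([-0.00222035,  0.00049128, -0.00121565,  0.00015537, -0.0012152 ,
       -0.00224535]), 'joint_torque': array([ 2.36270091e-03, -4.15523207e+01, -2.34162587e+01,  6.08031291e-05,
        8.25582974e-03, -1.76007740e-05]), 'position': array([ 0.15808534, -0.55229595,  0.19797605]), 'tool_rot': array([-3.10938270e+00, -4.36274943e-01,  3.47885428e-04]), 'ft_force': array([ 0.02213748, -0.77235366, -0.61186743]), 'moment': array([ 0.00598651, -0.02797686, -0.01534698]), 'finger_gap': 0.08559262534165295}
scene {'fx': 473.8841403943696, 'fy': 473.8841403943696, 'cx': 254.8807634283743, 'cy': 191.93122880373633, 'origin': array([-0.09275359,  0.29650034,  0.81868174]), 'rotation': array([ 0.45446086, -0.90598314, -2.00817093])}
top {'fx': 435.78939041975565, 'fy': 435.78939041975565, 'cx': 252.3686228974471, 'cy': 190.61111730979414, 'origin': array([ 0.37411029, -0.17246456,  0.90347372]), 'rotation': array([ 0.14816009, -0.16193895, -1.56984876])}
```

View pics/scene0.png

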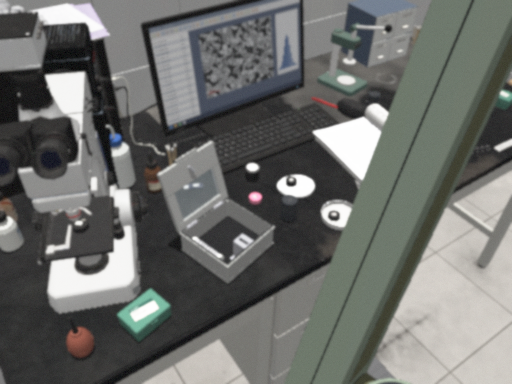

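View pics/top0.png

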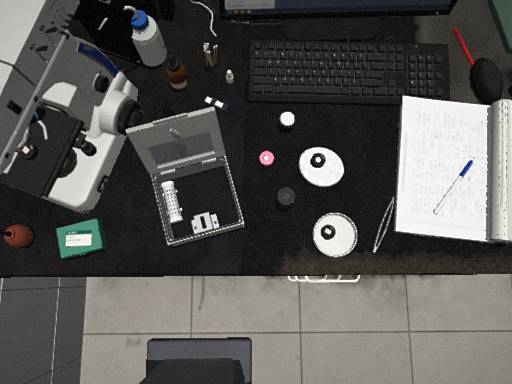

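```bash
cat > h.py <<'E'
import numpy as np,cv2
from scipy.spatial.transform import Rotation as R
from plant import arm
def proj(c,P):
    P=np.atleast_2d(P);q=(P-c["origin"])@R.from_rotvec(c["rotation"]).as_matrix()
    return np.c_[c["cx"]+c["fx"]*q[:,0]/-q[:,2],c["cy"]-c["fy"]*q[:,1]/-q[:,2]]
def ray(c,u,v,z):
    d=R.from_rotvec(c["rotation"]).as_matrix()@np.array([(u-c["cx"])/c["fx"],-(v-c["cy"])/c["fy"],-1])
    return c["origin"]+d*(z-c["origin"][2])/d[2]
def crop(img,x0,y0,x1,y1,k,fn):
    o=cv2.resize(img[y0:y1,x0:x1],None,fx=k,fy=k,interpolation=cv2.INTER_CUBIC)
    cv2.imwrite(fn,o)
E
python3 - <<'E'
from h import *
c=cv2.imread("pics/top0.png");crop(c,250,100,370,270,4,"pics/t1.png");crop(c,120,100,250,250,5-1,"pics/t2.png")
c=cv2.imread("pics/scene0.png");crop(c,150,130,360,280,3.8,"pics/s1.png")
E
```

```text
(no output)
```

View pics/t1.png

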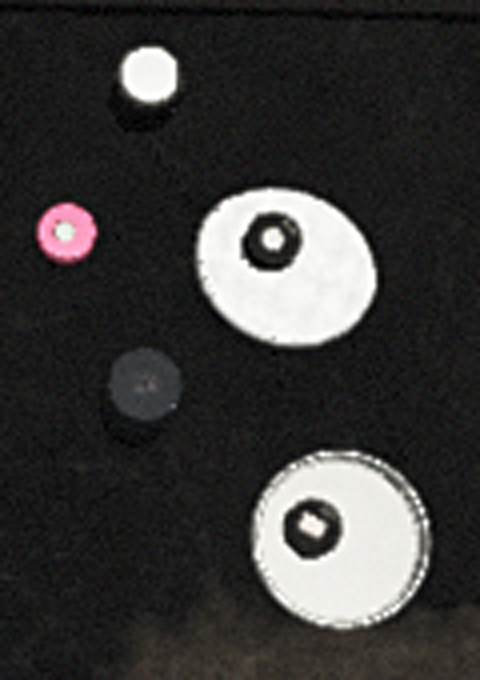

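View pics/t2.png

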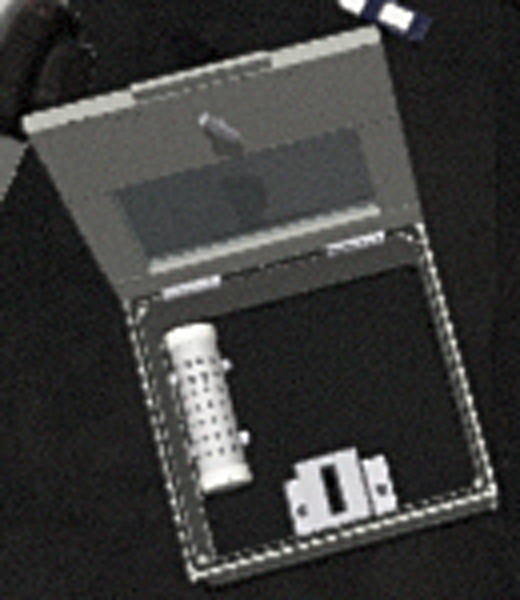

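View pics/s1.png

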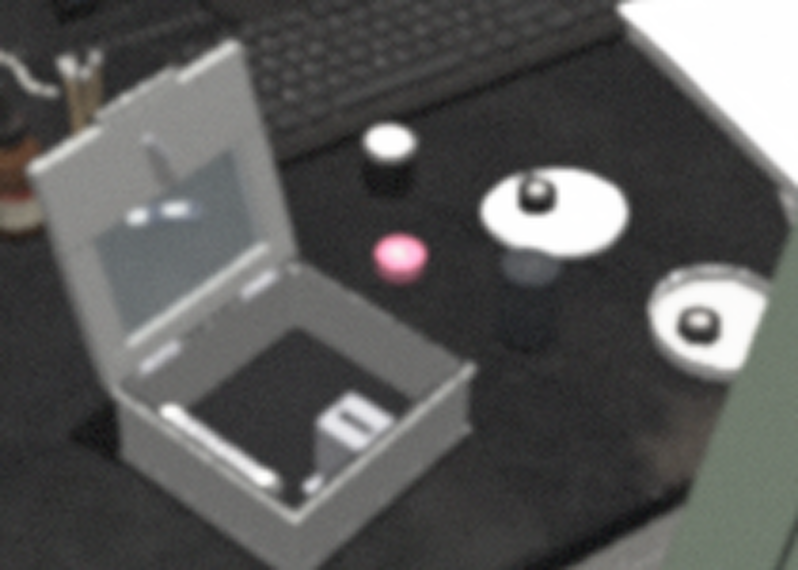

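```bash
cat > m.py <<'E'
from h import *
def cam(n):
    c={"top":dict(fx=435.78939041975565,cx=252.3686228974471,cy=190.61111730979414,origin=np.array([0.37411029,-0.17246456,0.90347372]),rotation=np.array([0.14816009,-0.16193895,-1.56984876])),
    "scene":dict(fx=473.8841403943696,cx=254.8807634283743,cy=191.93122880373633,origin=np.array([-0.09275359,0.29650034,0.81868174]),rotation=np.array([0.45446086,-0.90598314,-2.00817093]))}[n]
    c["fy"]=c["fx"];return c
T=cam("top");S=cam("scene")
E
python3 - <<'E'
from m import *
from scipy.optimize import least_squares
t=lambda x,y,a=120,b=100:(a+x/4-.375,b+y/4-.375)
s=lambda x,y:(150+x/3.8-.37,130+y/3.8-.37)
pt=np.array([t(190,575),t(495,500),t(425,228),t(132,298)])
for p in pt: print(ray(T,*p,.06))
loc=np.array([[-70,75,60],[-70,-75,60],[70,-75,60],[70,75,60]])/1e3
def pose(p): return R.from_euler("z",p[2]).apply(loc)+[p[0],p[1],0]
f=least_squares(lambda p:(proj(T,pose(p))-pt).ravel(),[.4,0,0])
print("box",f.x,np.degrees(f.x[2]),f.fun)
print("scene proj crop",(proj(S,pose(f.x))-[150,130])*3.8)
for n,q,z in[("sec",(271,241),.024),("dishsec",(312,528),.018),("pink",(66,233),.014),("cyl",(145,384),.05),("white",(150,75),.03),("pad",(286,267),.01),("dish",(341,540),.014)]:
    print(n,ray(T,*t(*q,250,100),z))
print("sec scene",ray(S,*s(537,188),.024),ray(S,*s(400,250),.014),ray(S,*s(531,268),.05))
print("tcp",proj(S,[.158,-.552,.198]),proj(T,[.158,-.552,.198]))
E
```

```text
[ 0.43984111 -0.0157596   0.06      ]
[ 0.47541212 -0.16250494  0.06      ]
[ 0.6124122  -0.12763136  0.06      ]
[0.57687802 0.01747309 0.06      ]
box [ 0.52610172 -0.07211771  0.24108381] 13.813084681619046 [ 0.13139972 -0.19808406 -0.43446378 -0.3161045   0.30041126  0.20537493
  0.00965762  0.34674951]
scene proj crop [[294.56920359 514.99124728]
 [475.21563419 367.09786399]
 [303.01266591 255.43094032]
 [120.28149217 384.4755636 ]]
sec [ 0.61494722 -0.3169279   0.024     ]
dishsec [ 0.465373  -0.3335651  0.018    ]
pink [ 0.62240484 -0.21024542  0.014     ]
cyl [ 0.5342993  -0.24720162  0.05      ]
white [ 0.70431793 -0.2550161   0.03      ]
pad [ 0.60452166 -0.32668301  0.01      ]
dish [ 0.45958155 -0.34888836  0.014     ]
sec scene [ 0.61814541 -0.31776887  0.024     ] [ 0.62603359 -0.21057496  0.014     ] [ 0.53541287 -0.24747867  0.05      ]
tcp [[534.28683287 197.64273389]] [[502.59667993 423.45598794]]
```

jog_arm(
  targets="0.4 -0.1 0 0 0 0.44;0.8 -0.2 0 0 0 0;0.8 -0.2 0 0 0 0;0.8 -0.2 0 0 0 0;0.8 -0.2 0 0 0 0;0.8 -0.2 0 0 0 0;0.8 -0.2 0 0 0 0;0.8 -0.2 0 0 0 0;0.8 -0.2 0 0 0 0;0.8 -0.2 0 0 0 0",
  fingers=-1,
  newtons=40,
)

```text
clock: 1.1
position: [0.3665, -0.442, 0.1984]
tool_rot: [-3.118, -0.377, 0.001]
ft_force: [-0.1, 0.5, -0.1]
finger_gap: 0.0854
```

```bash
cat > go.py <<'E'
from m import *
import sys
# usage: go.py x y z [yawdeg] -> remaining in tool units ; prefix b: box coords
BO=np.array([.5265,-.072,0]);BY=np.radians(13.8)
def b2w(p): return R.from_euler("z",BY).apply(p)+BO
def w2b(p): return R.from_euler("z",-BY).apply(np.array(p)-BO)
if __name__=="__main__":
    s=arm.observe();M=R.from_rotvec(s["tool_rot"])
    print("t",s["clock"],"pos",s["position"].round(4),"box",w2b(s["position"]).round(4),"gap",round(s["finger_gap"],4),"F",s["ft_force"].round(2))
    m=M.as_matrix();print("yaw",np.degrees(np.arctan2(m[1,0],m[0,0])).round(2),"tilt",m[:,2].round(4))
    if len(sys.argv)>3:
        a=sys.argv[1]=="b";v=np.array([float(q) for q in sys.argv[1+a:4+a]]);
        if a:v=b2w(v)
        print("target",v.round(4),"units",(m.T@(v-s["position"])/.03).round(2))
E
python3 go.py .616 -.317 .10; python3 - <<'E'
from h import *
cv2.imwrite("pics/s2.png",arm.read_camera("scene")["img"])
E
```

```text
t 1.1 pos [ 0.3665 -0.442   0.1984] box [-0.2436 -0.3211  0.1984] gap 0.0854 F [-0.07  0.53 -0.12]
yaw 13.77 tilt [-7.e-04  7.e-04 -1.e+00]
target [ 0.616 -0.317  0.1  ] units [ 9.07 -2.06  3.28]
```

View pics/s2.png

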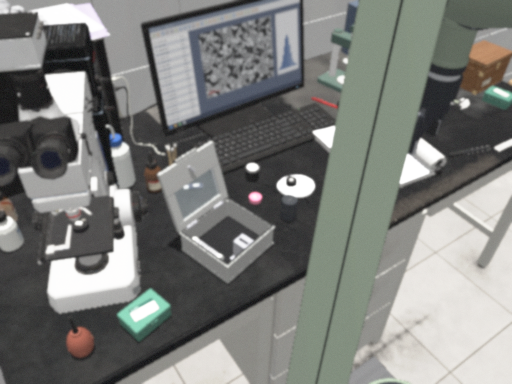

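jog_arm(
  targets="0.91 -0.2 0.2 0 0 0;0.91 -0.2 0.2 0 0 0;0.91 -0.2 0.2 0 0 0;0.91 -0.2 0.2 0 0 0;0.91 -0.2 0.2 0 0 0;0.91 -0.2 0.2 0 0 0;0.91 -0.2 0.2 0 0 0;0.91 -0.2 0.2 0 0 0;0.9 -0.23 0.2 0 0 0;0.9 -0.23 0.2 0 0 0",
)

```text
clock: 2.15
position: [0.6162, -0.3174, 0.1379]
tool_rot: [-3.119, -0.377, 0.002]
ft_force: [0.4, 0.3, -0.1]
finger_gap: 0.0855
```

```bash
python3 go.py .616 -.317 .012; python3 - <<'E'
from h import *
c=arm.read_camera("top")["img"];crop(c,250,100,450,250,4,"pics/t3.png")
cv2.imwrite("pics/s3.png",arm.read_camera("scene")["img"])
E
```

```text
t 2.15 pos [ 0.6162 -0.3174  0.1379] box [ 0.0286 -0.2597  0.1379] gap 0.0855 F [ 0.38  0.33 -0.14]
yaw 13.77 tilt [-1.1e-03  3.0e-04 -1.0e+00]
target [ 0.616 -0.317  0.012] units [ 0.   -0.01  4.2 ]
```

View pics/t3.png

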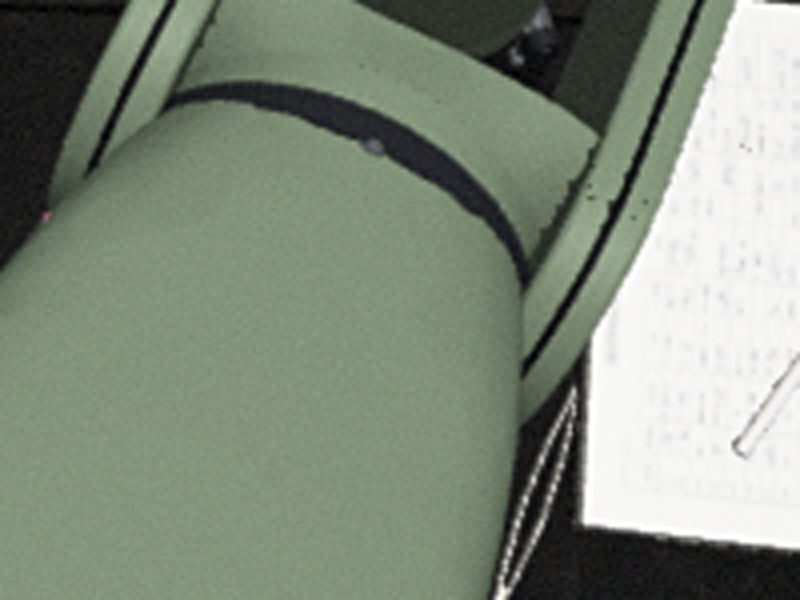

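View pics/s3.png

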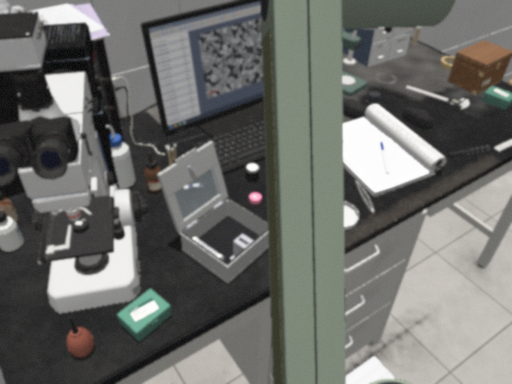

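jog_arm(
  targets="0 0 0.9 0 0 0;0 0 0.9 0 0 0;0 0 0.9 0 0 0;0 0 0.7 0 0 0;0 0 0.4 0 0 0;0 0 0.3 0 0 0;0 0 0.05 0 0 0;0 0 0 0 0 0",
)

```text
clock: 3.05
position: [0.616, -0.3183, 0.015]
tool_rot: [3.118, 0.376, 0.001]
ft_force: [0.1, 0.9, 0.7]
finger_gap: 0.0856
```

jog_arm(
  targets="0 0 0 0 0 0;0 0 0 0 0 0;0 0 0 0 0 0;0 0 0 0 0 0;0 0 0 0 0 0;0 0 0 0 0 0;0 0 0 0 0 0;0 0 0 0 0 0;0 0 0 0 0 0;0 0 0 0 0 0",
  fingers=1,
  newtons=30,
)

```text
clock: 4.05
position: [0.6157, -0.3179, 0.0143]
tool_rot: [3.119, 0.377, -0.0]
ft_force: [0.0, 0.5, -0.3]
finger_gap: -0.0002
```

```bash
python3 go.py
```

```text
t 4.05 pos [ 0.6157 -0.3179  0.0143] box [ 0.028  -0.2601  0.0143] gap -0.0002 F [ 0.02  0.52 -0.35]
yaw 13.78 tilt [-1.e-04 -1.e-04 -1.e+00]
```

jog_arm(
  targets="0 0 -0.2 0 0 0;0 0 -0.6 0 0 0;-0.5 0 -0.9 0 0 0;-0.9 0 -0.9 0 0 0;-0.9 0.7 -0.9 0 0 0;-0.9 0.7 0 0 0 0;-0.9 0.7 0 0 0 0;-0.9 0.7 0 0 0 0;-0.9 0.7 0 0 0 0;-0.9 0.7 0 0 0 0",
)

```text
clock: 5.05
position: [0.4467, -0.4899, 0.12]
tool_rot: [3.118, 0.377, 0.001]
ft_force: [0.4, 0.4, 0.7]
finger_gap: 0.0
```

```bash
python3 - <<'E'
from h import *
c=arm.read_camera("top")["img"];crop(c,250,100,450,250,4,"pics/t4.png")
cv2.imwrite("pics/s4.png",arm.read_camera("scene")["img"])
E
```

```text
(no output)
```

View pics/t4.png

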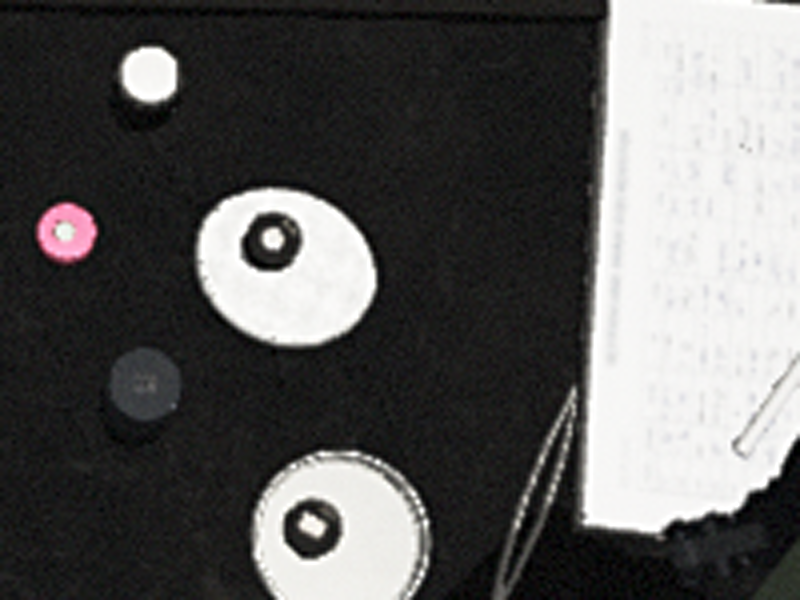

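View pics/s4.png

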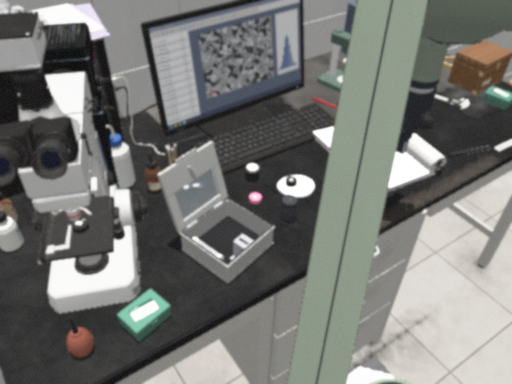

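```bash
python3 - <<'E'
from m import *
s=arm.observe();p=s["position"];print(p)
for n,C in(("top",T),("scene",S)): print(n,proj(C,[p,p+[0,0,.019],p+[0,0,.073],p+[0,0,.2]]))
c=arm.read_camera("top")["img"];crop(c,382,184,512,284,6,"pics/t5.png")
c=arm.read_camera("scene")["img"];crop(c,352,60,512,180,5,"pics/s5.png")
E
```

```text
[ 0.44490339 -0.4921649   0.11986875]
top [[425.99513864 236.70136703]
 [430.30423444 235.70349323]
 [443.77961872 232.58294695]
 [485.0202776  223.03268984]]
scene [[395.8909477  162.46602068]
 [397.65413618 156.15705901]
 [402.89146388 137.41708869]
 [416.70465485  87.9913503 ]]
```

View pics/t5.png

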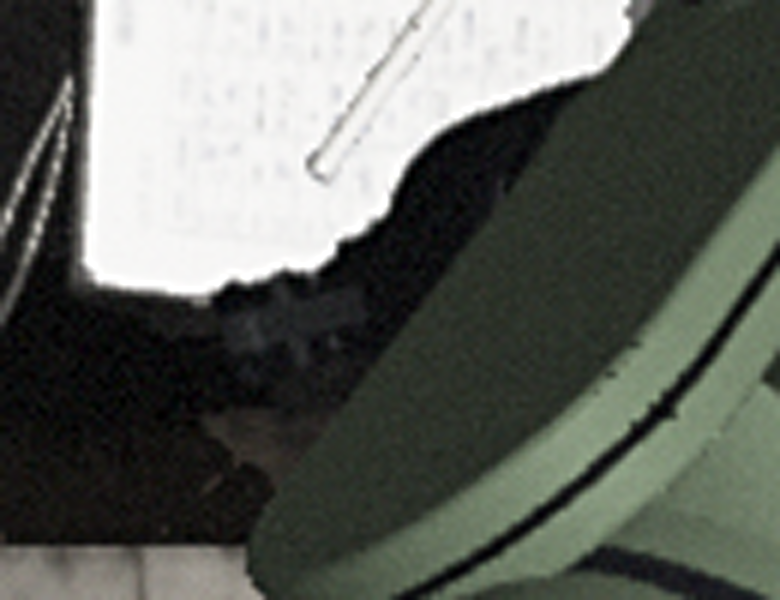

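View pics/s5.png

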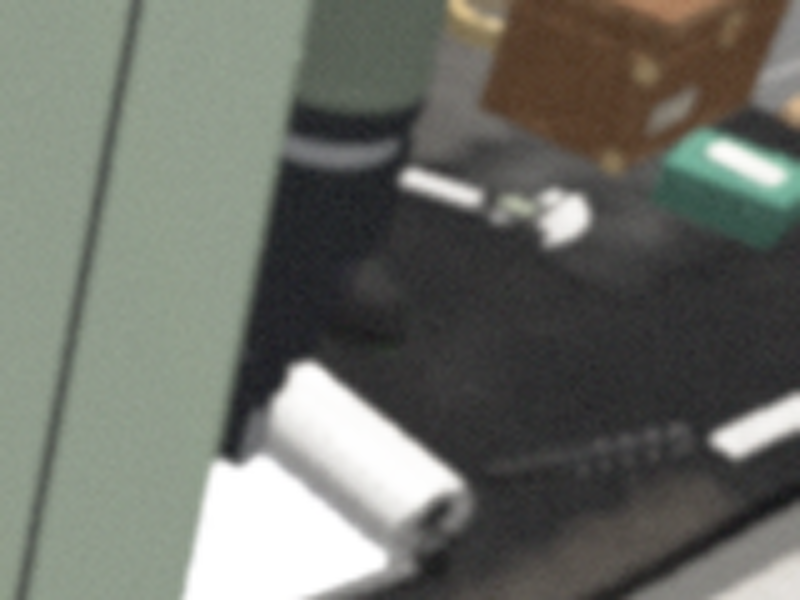

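```bash
python3 - <<'E'
from m import *
c=cv2.imread("pics/s2.png");p=np.array([.3665,-.442,.1984])
m=R.from_rotvec([-3.118,-.377,.001]).as_matrix()
for q in (p,p+[0,0,.013],p+[0,0,.019],p+[0,0,.073],p+m[:,1]*.042+[0,0,.013],p-m[:,1]*.042+[0,0,.013],p-m[:,1]*.057+[0,0,.013]):
    print(((proj(S,q)[0]-[372,60])*5.5).round(0))
crop(c,372,60,512,160,5.5,"pics/s6.png")
E
```

```text
[235. 554.]
[244. 528.]
[247. 515.]
[284. 399.]
[295. 480.]
[190. 578.]
[170. 596.]
```

View pics/s6.png

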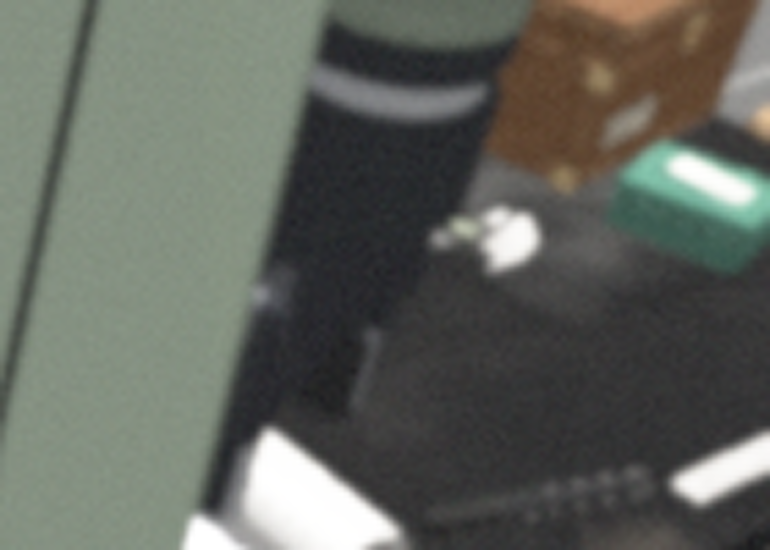

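jog_arm(
  targets="0.5 0.9 -0.5 0 0 0;0.5 0.9 -0.5 0 0 0;0.5 0.9 0 0 0 0;0.5 0.9 0 0 0 0;0.5 0.9 0 0 0 0;0 0 0 0 0 0;0 0 0 0 0 0",
)

```text
clock: 5.95
position: [0.5536, -0.6007, 0.1483]
tool_rot: [-3.117, -0.379, 0.001]
ft_force: [0.2, 1.0, -0.5]
finger_gap: -0.0001
```

```bash
python3 - <<'E'
from m import *
c=arm.read_camera("scene")["img"];s=arm.observe();p=s["position"];print(p)
m=R.from_rotvec(s["tool_rot"]).as_matrix()
pts=[p,p+[0,0,.019],p+[0,0,.073]]
pr=proj(S,pts);print(pr)
x,y=pr[0];x0=int(min(max(x-60,0),392));y0=int(max(y-70,0))
crop(c,x0,y0,x0+120,y0+100,6,"pics/s7.png");print(((pr-[x0,y0])*6).round())
cv2.imwrite("pics/s7f.png",c)
cv2.imwrite("pics/t7f.png",arm.read_camera("top")["img"]);print(proj(T,pts))
E
```

```text
[ 0.55303212 -0.60057977  0.1490455 ]
[[396.68717278 117.5046936 ]
 [398.32409516 111.20539014]
 [403.16984078  92.55769941]]
[[364. 423.]
 [374. 385.]
 [403. 273.]]
[[487.89583816 174.31973922]
 [493.75848011 171.78448618]
 [512.1072735  163.84969591]]
```

View pics/s7.png

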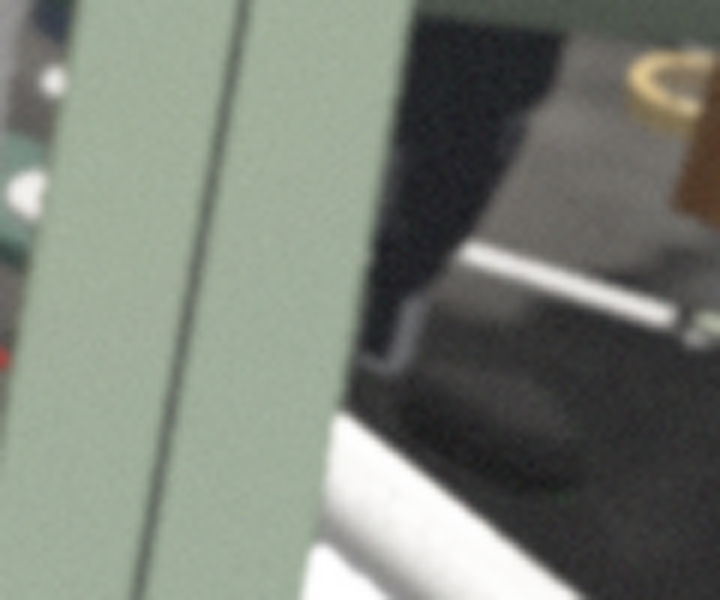

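View pics/t7f.png

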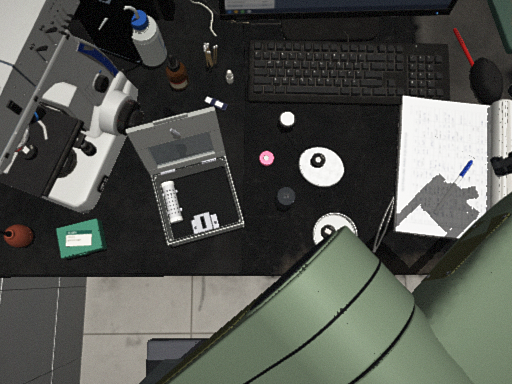

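```bash
python3 - <<'E'
from m import *
print(arm.grip_point_offset,[a for a in dir(arm) if a[0]!="_"])
s=arm.observe();p=s["position"];m=R.from_rotvec(s["tool_rot"]).as_matrix()
for dz in(0,.014,.02):
  print(dz,[((proj(S,p+m@np.array([a,b,-dz]))[0]-[336,47])*6).round() for a in(-.011,.011) for b in(-.012,0,.012)])
E
```

```text
0.0187 ['Unreachable', 'grip_point_offset', 'hand_in', 'observe', 'read_camera']
0 [array([374., 443.]), array([388., 432.]), array([402., 421.]), array([328., 423.]), array([342., 412.]), array([356., 401.])]
0.014 [array([381., 415.]), array([395., 404.]), array([409., 393.]), array([335., 396.]), array([349., 385.]), array([363., 374.])]
0.02 [array([384., 403.]), array([399., 392.]), array([412., 381.]), array([338., 384.]), array([353., 373.]), array([367., 362.])]
```

```bash
python3 - <<'E'
from m import *
print(ray(T,368,182,0))
E
python3 go.py .57 -.405 .05
```

```text
[ 0.57249126 -0.42702214  0.        ]
t 6.05 pos [ 0.5527 -0.6007  0.1496] box [-0.1006 -0.5197  0.1496] gap 0.0001 F [ 0.74 -0.41  0.22]
yaw 13.84 tilt [-5.e-04  7.e-04 -1.e+00]
target [ 0.57  -0.405  0.05 ] units [ 2.12 -6.19  3.33]
```

jog_arm(
  targets="0.3 -0.9 0 0 0 0;0.3 -0.9 0 0 0 0;0.3 -0.9 0.3 0 0 0;0.3 -0.9 0.6 0 0 0;0.3 -0.9 0.6 0 0 0;0.3 -0.7 0.6 0 0 0;0.2 -0.3 0.6 0 0 0;0 0 0.6 0 0 0;0 0 0 0 0 0",
)

```text
clock: 6.95
position: [0.5697, -0.425, 0.0487]
tool_rot: [-3.115, -0.378, 0.006]
ft_force: [-0.7, 0.7, -0.2]
finger_gap: 0.0003
```

jog_arm(
  targets="0 0 0.3 0 0 0;0 0 0.3 0 0 0;0 0 0.3 0 0 0;0 0 0.2 0 0 0;0 0 0 0 0 0",
)

```text
clock: 7.45
position: [0.5708, -0.4273, 0.016]
tool_rot: [-3.117, -0.376, 0.003]
ft_force: [0.4, -0.2, -0.7]
finger_gap: 0.0
```

jog_arm(
  targets="0 0 0.1 0 0 0;0 0 0.1 0 0 0;0 0 0.1 0 0 0;0 0 0.1 0 0 0;0 0 0 0 0 0",
)

```text
clock: 7.95
position: [0.5713, -0.4273, 0.0048]
tool_rot: [-3.118, -0.377, 0.001]
ft_force: [-0.3, 0.1, -0.0]
finger_gap: 0.0004
```

```bash
python3 go.py;python3 - <<'E'
from h import *
cv2.imwrite("pics/s8.png",arm.read_camera("scene")["img"])
c=arm.read_camera("top")["img"];cv2.imwrite("pics/t8.png",c)
E
```

```text
t 7.95 pos [ 0.5713 -0.4273  0.0048] box [-0.0413 -0.3557  0.0048] gap 0.0004 F [-0.25  0.14 -0.04]
yaw 13.78 tilt [-8.e-04  5.e-04 -1.e+00]
```

View pics/s8.png

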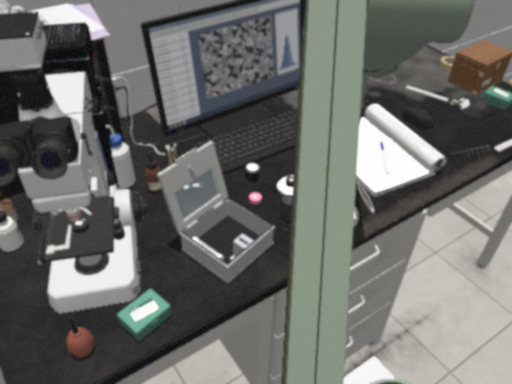

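jog_arm(
  targets="0 0 0.1 0 0 0;0 0 0.1 0 0 0;0 0 0 0 0 0",
)

```text
clock: 8.35
position: [0.5713, -0.4273, -0.0013]
tool_rot: [-3.118, -0.377, 0.001]
ft_force: [1.1, -0.6, -0.1]
finger_gap: 0.0001
```

jog_arm(
  targets="0 0 0.1 0 0 0;0 0 0.1 0 0 0;0 0 0 0 0 0",
)

```text
clock: 8.65
position: [0.5712, -0.4273, -0.0073]
tool_rot: [-3.118, -0.377, 0.001]
ft_force: [0.9, -0.5, 1.1]
finger_gap: -0.0001
```

jog_arm(
  targets="0 0 0.1 0 0 0;0 0 0 0 0 0",
)

```text
clock: 8.85
position: [0.5714, -0.4274, -0.0101]
tool_rot: [-3.119, -0.377, 0.001]
ft_force: [-0.1, -0.7, 0.4]
finger_gap: 0.0001
```

jog_arm(
  targets="0 0 0.1 0 0 0;0 0 0 0 0 0",
)

```text
clock: 9.05
position: [0.5713, -0.4274, -0.0131]
tool_rot: [-3.118, -0.377, 0.001]
ft_force: [0.4, 0.1, 0.4]
finger_gap: 0.0002
```

jog_arm(
  targets="0 0 0.1 0 0 0;0 0 0 0 0 0",
)

```text
clock: 9.25
position: [0.5713, -0.4274, -0.0161]
tool_rot: [-3.118, -0.377, 0.001]
ft_force: [-0.1, 0.0, 0.6]
finger_gap: 0.0001
```

jog_arm(
  targets="0 0 0.1 0 0 0;0 0 0 0 0 0",
)

```text
clock: 9.45
position: [0.5713, -0.4274, -0.0192]
tool_rot: [-3.118, -0.377, 0.001]
ft_force: [0.1, 0.5, -0.4]
finger_gap: -0.0002
```

jog_arm(
  targets="0 0 0.1 0 0 0;0 0 0 0 0 0",
)

```text
clock: 9.65
position: [0.5714, -0.4274, -0.0221]
tool_rot: [-3.118, -0.377, 0.001]
ft_force: [0.8, -0.2, -0.0]
finger_gap: 0.0003
```

jog_arm(
  targets="0 0 0.1 0 0 0;0 0 0 0 0 0",
)

```text
clock: 9.85
position: [0.5713, -0.4274, -0.0251]
tool_rot: [-3.118, -0.377, 0.001]
ft_force: [-0.9, -0.4, 1.0]
finger_gap: 0.0001
```

jog_arm(
  targets="0 0 0.1 0 0 0;0 0 0 0 0 0",
)

```text
clock: 10.05
position: [0.5713, -0.4274, -0.0282]
tool_rot: [-3.118, -0.377, 0.001]
ft_force: [-0.6, -0.1, -0.6]
finger_gap: -0.0002
```

```bash
python3 - <<'E'
from m import *
c=arm.read_camera("top")["img"];cv2.imwrite("pics/t9.png",c)
s=arm.observe();print(s["joint_positions"],s["joint_torque"].round(2),s["position"])
E
```

```text
[-6.58318822e-01  7.17851595e-01  1.47424943e+00 -4.87290288e-05
  9.49966811e-01  6.72112201e-01] [ 0.000e+00 -5.736e+01 -1.952e+01 -0.000e+00 -1.000e-02 -0.000e+00] [ 0.57142311 -0.4274264  -0.02796887]
```

View pics/t9.png

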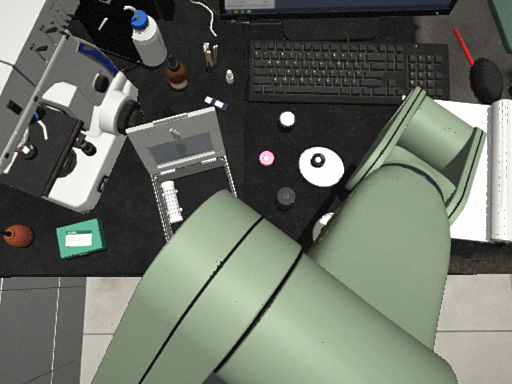

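jog_arm(
  targets="0 0 0.1 0 0 0;0 0 0 0 0 0",
)

```text
clock: 10.3
position: [0.5714, -0.4274, -0.0311]
tool_rot: [-3.118, -0.377, 0.001]
ft_force: [0.3, -0.1, 0.3]
finger_gap: 0.0
```

jog_arm(
  targets="0 0 0.1 0 0 0;0 0 0 0 0 0",
)

```text
clock: 10.5
position: [0.5713, -0.4273, -0.0342]
tool_rot: [-3.118, -0.377, 0.001]
ft_force: [0.1, 0.6, 0.4]
finger_gap: 0.0
```

jog_arm(
  targets="0 0 0.1 0 0 0;0 0 0 0 0 0",
)

```text
clock: 10.7
position: [0.5717, -0.4277, -0.0345]
tool_rot: [3.118, 0.377, 0.001]
ft_force: [-2.2, 2.0, 10.4]
finger_gap: 0.0
```

jog_arm(
  targets="0 0 -0.6 0 0 0;0 0 -0.9 0 0 0;0 0 -0.9 0 0 0;0 0 -0.9 0 0 0;0 0 0 0 0 0",
  fingers=-1,
)

```text
clock: 11.2
position: [0.574, -0.4294, 0.0672]
tool_rot: [3.112, 0.376, 0.01]
ft_force: [-0.4, -0.4, 0.4]
finger_gap: 0.0725
```

```bash
python3 go.py .6165 -.317 -.0225
```

```text
t 11.2 pos [ 0.574  -0.4294  0.0672] box [-0.0391 -0.3584  0.0672] gap 0.0725 F [-0.36 -0.39  0.42]
yaw 13.78 tilt [ 0.0072 -0.0057 -1.    ]
target [ 0.6165 -0.317  -0.0225] units [ 2.25 -3.32  2.98]
```

jog_arm(
  targets="0.6 -0.8 0 0 0 0;0.6 -0.8 0 0 0 0;0.6 -0.8 0 0 0 0;0.54 -0.82 0 0 0 0;0 0 0 0 0 0;0 0 0 0 0 0",
)

```text
clock: 11.8
position: [0.6165, -0.3165, 0.0614]
tool_rot: [-3.118, -0.379, 0.002]
ft_force: [-0.0, 0.3, 0.1]
finger_gap: 0.0853
```

```bash
python3 go.py .6165 -.317 -.0225
```

```text
t 11.8 pos [ 0.6165 -0.3165  0.0614] box [ 0.0291 -0.2589  0.0614] gap 0.0853 F [-0.05  0.25  0.11]
yaw 13.86 tilt [-0.0013  0.     -1.    ]
target [ 0.6165 -0.317  -0.0225] units [-0.    0.02  2.8 ]
```

jog_arm(
  targets="0 0 0.7 0 0 0;0 0 0.7 0 0 0;0 0 0.6 0 0 0;0 0 0.5 0 0 0;0 0 0.25 0 0 0;0 0 0 0 0 0;0 0 0 0 0 0",
)

```text
clock: 12.5
position: [0.6171, -0.3176, -0.0197]
tool_rot: [3.118, 0.376, 0.001]
ft_force: [0.4, 0.6, 0.6]
finger_gap: 0.0849
```

jog_arm(
  targets="0 0 0 0 0 0;0 0 0 0 0 0;0 0 0 0 0 0;0 0 0 0 0 0;0 0 0 0 0 0;0 0 0 0 0 0;0 0 0 0 0 0",
  fingers=1,
  newtons=30,
)

```text
clock: 13.2
position: [0.6171, -0.3171, -0.0196]
tool_rot: [3.118, 0.377, 0.001]
ft_force: [-0.5, -0.3, 4.9]
finger_gap: 0.0282
```

```bash
python3 go.py
```

```text
t 13.2 pos [ 0.6171 -0.3171 -0.0196] box [ 0.0295 -0.2596 -0.0196] gap 0.0282 F [-0.51 -0.29  4.86]
yaw 13.77 tilt [ 8.e-04 -4.e-04 -1.e+00]
```

jog_arm(
  targets="0 0 0 0 0 0;0 0 0 0 0 0",
)

```text
clock: 13.4
position: [0.6171, -0.3171, -0.0196]
tool_rot: [3.118, 0.377, 0.001]
ft_force: [-0.8, 0.5, 5.1]
finger_gap: 0.0288
```

```bash
python3 - <<'E'
from h import *
crop(arm.read_camera("top")["img"],250,100,450,250,4,"pics/t10.png")
cv2.imwrite("pics/s10.png",arm.read_camera("scene")["img"])
s=arm.observe();print(s)
E
```

```text
{'clock': 13.5, 'joint_positions': array([-4.91286509e-01,  6.82368357e-01,  1.52563532e+00,  5.40175007e-05,
        9.32645456e-01,  8.39087996e-01]), 'qd': array([ 0.00012644,  0.00058199, -0.0008576 , -0.00023152, -0.00094866,
        0.00137071]), 'joint_torque': array([-3.02081667e-01, -5.19680142e+01, -1.80635566e+01, -1.04255865e-01,
       -2.69401465e-01,  2.40682246e-03]), 'position': array([ 0.61709923, -0.31711403, -0.01956513]), 'tool_rot': array([3.11842425e+00, 3.76633946e-01, 1.25245208e-03]), 'ft_force': array([-0.57728491,  0.99384079,  5.34554561]), 'moment': array([0.13313575, 0.07512807, 0.03080918]), 'finger_gap': 0.02858773609267807}
```

View pics/t10.png

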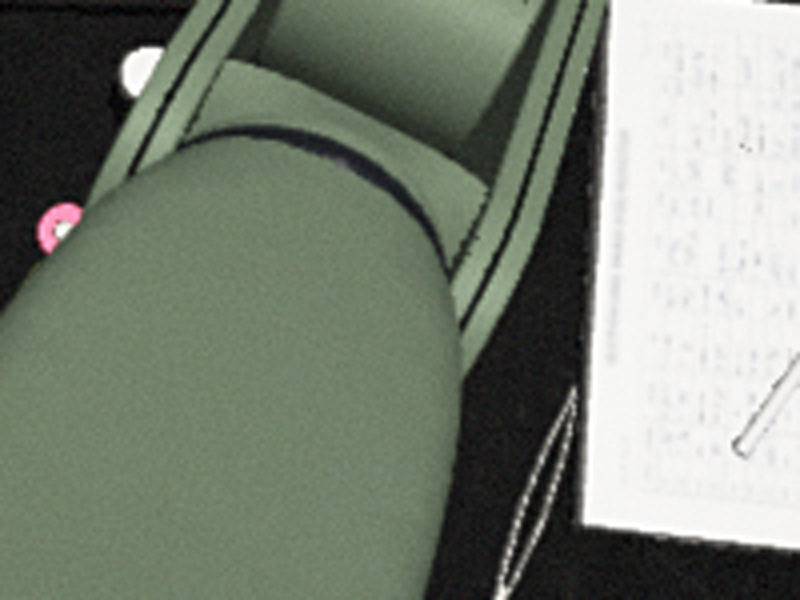

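View pics/s10.png

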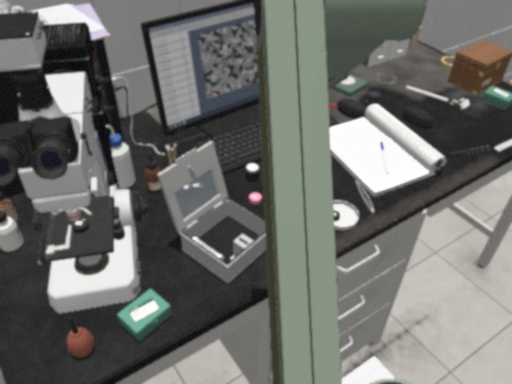

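jog_arm(
  targets="0 0 -0.2 0 0 0;0 0 -0.4 0 0 0;0 0 -0.7 0 0 0;0 0 -0.9 0 0 0;0 0 -0.9 0 0 0;0 0 -0.9 0 0 0;0 0 0 0 0 0",
)

```text
clock: 14.2
position: [0.6193, -0.3184, 0.1052]
tool_rot: [3.113, 0.376, 0.012]
ft_force: [0.7, -0.4, 0.7]
finger_gap: 0.0286
```

```bash
python3 go.py
```

```text
t 14.2 pos [ 0.6193 -0.3184  0.1052] box [ 0.0313 -0.2615  0.1052] gap 0.0286 F [ 0.65 -0.43  0.65]
yaw 13.77 tilt [ 0.0083 -0.0046 -1.    ]
```

jog_arm(
  targets="-0.1 -0.8 0 0 0 0;-0.1 -0.9 0 0 0 0;-0.1 -0.9 0 0 0 0;-0.1 -0.9 0 0 0 0;-0.1 -0.9 0 0 0 0;-0.08 -0.9 0 0 0 0;0 -0.9 0 0 0 0;0 -0.9 0 0 0 0;0 -0.8 0 0 0 0;0 -0.22 0 0 0 0",
)

```text
clock: 15.2
position: [0.5405, -0.0826, 0.0993]
tool_rot: [-3.118, -0.38, 0.003]
ft_force: [-1.0, -0.7, -0.5]
finger_gap: 0.029
```

```bash
python3 - <<'E'
from h import *
crop(arm.read_camera("top")["img"],120,80,320,230,4,"pics/t11.png")
crop(arm.read_camera("scene")["img"],130,100,330,250,4,"pics/s11.png")
E
python3 go.py b .012 -.016 -.02
```

```text
t 15.3 pos [ 0.5415 -0.084   0.0996] box [ 0.0117 -0.0152  0.0996] gap 0.0283 F [-0.04 -0.2  -0.63]
yaw 13.87 tilt [-6.e-04 -3.e-04 -1.e+00]
target [ 0.542  -0.0847 -0.02  ] units [0.01 0.03 3.99]
```

View pics/t11.png

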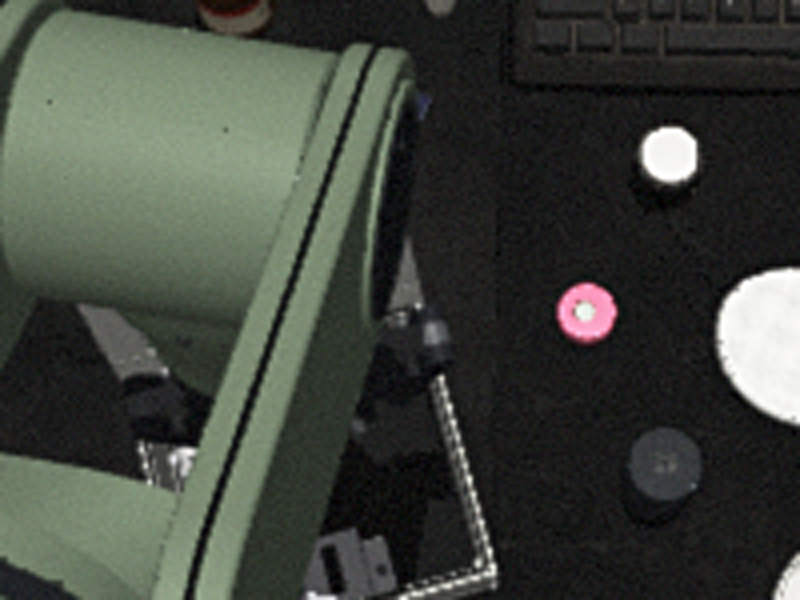

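View pics/s11.png

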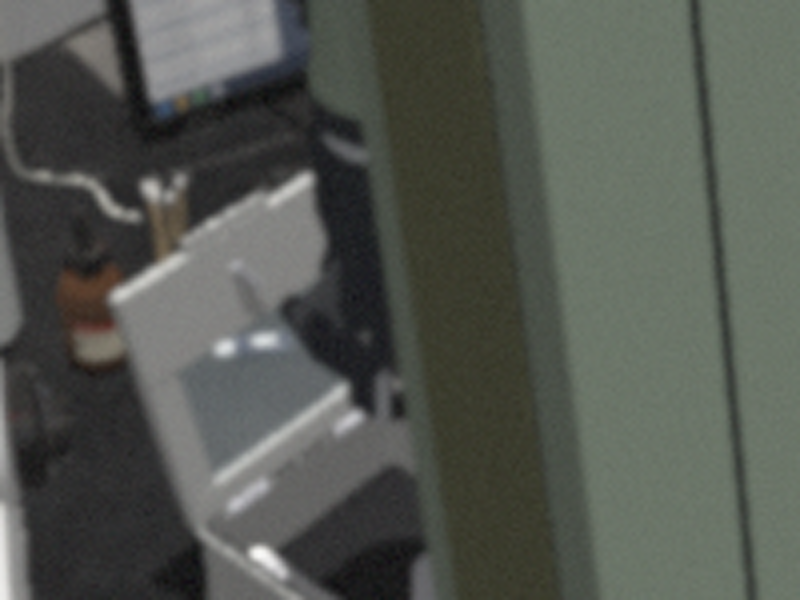

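jog_arm(
  targets="0 0 0.7 0 0 0;0 0 0.7 0 0 0;0 0 0.7 0 0 0;0 0 0.6 0 0 0;0 0 0.5 0 0 0;0 0 0.4 0 0 0;0 0 0.2 0 0 0;0 0 0.1 0 0 0;0 0 0.1 0 0 0;0 0 0 0 0 0",
)

```text
clock: 16.3
position: [0.5421, -0.0847, -0.0201]
tool_rot: [3.119, 0.377, 0.001]
ft_force: [-0.4, 0.1, 0.0]
finger_gap: 0.0281
```

```bash
python3 go.py b .012 -.016 -.0236
```

```text
t 16.3 pos [ 0.5421 -0.0847 -0.0201] box [ 0.0121 -0.016  -0.0201] gap 0.0281 F [-0.4   0.12  0.03]
yaw 13.77 tilt [ 4.e-04 -2.e-04 -1.e+00]
target [ 0.542  -0.0847 -0.0236] units [-0.   -0.    0.12]
```

jog_arm(
  targets="0 0 0.05 0 0 0;0 0 0.05 0 0 0;0 0 0 0 0 0",
)

```text
clock: 16.6
position: [0.5422, -0.0846, -0.0226]
tool_rot: [3.118, 0.377, 0.001]
ft_force: [-0.5, -0.0, 2.1]
finger_gap: 0.0283
```

jog_arm(
  targets="0 0 0.03 0 0 0;0 0 0 0 0 0",
)

```text
clock: 16.8
position: [0.5421, -0.0847, -0.0228]
tool_rot: [3.118, 0.377, 0.001]
ft_force: [-1.3, -0.2, 8.4]
finger_gap: 0.0281
```

jog_arm(
  targets="0 0 0 0 0 0;0 0 0 0 0 0;0 0 0 0 0 0;0 0 0 0 0 0",
  fingers=-0.3,
)

```text
clock: 17.2
position: [0.5381, -0.08, -0.0247]
tool_rot: [-3.112, -0.374, 0.011]
ft_force: [-5.2, 19.0, 4.1]
finger_gap: 0.0556
```

jog_arm(
  targets="0 0 -0.3 0 0 0;0 0 -0.6 0 0 0;0 0 -0.9 0 0 0;0 0 -0.9 0 0 0;0 0 -0.9 0 0 0;-0.9 0 -0.9 0 0 0;-0.9 0 -0.9 0 0 0;-0.9 0 -0.9 0 0 0;-0.9 0 -0.9 0 0 0;-0.9 0 0 0 0 0",
)

```text
clock: 18.2
position: [0.4121, -0.1177, 0.1954]
tool_rot: [3.115, 0.377, 0.012]
ft_force: [0.2, 0.6, -0.0]
finger_gap: 0.0555
```

jog_arm(
  targets="-0.9 0.9 0 0 0 0;-0.9 0.9 0 0 0 0;0 0.9 0 0 0 0;0 0.9 0 0 0 0;0 0.9 0 0 0 0;0 0.9 0 0 0 0",
)

```text
clock: 18.8
position: [0.3969, -0.2882, 0.192]
tool_rot: [3.119, 0.376, 0.001]
ft_force: [1.0, 0.3, 0.5]
finger_gap: 0.0553
```

```bash
python3 - <<'E'
from h import *
cv2.imwrite("pics/t12.png",arm.read_camera("top")["img"])
cv2.imwrite("pics/s12.png",arm.read_camera("scene")["img"])
E
python3 go.py
```

```text
t 18.9 pos [ 0.3977 -0.2898  0.1917] box [-0.177  -0.1808  0.1917] gap 0.0553 F [0.06 0.44 0.42]
yaw 13.64 tilt [ 9.0e-04 -1.8e-03 -1.0e+00]
```

View pics/t12.png

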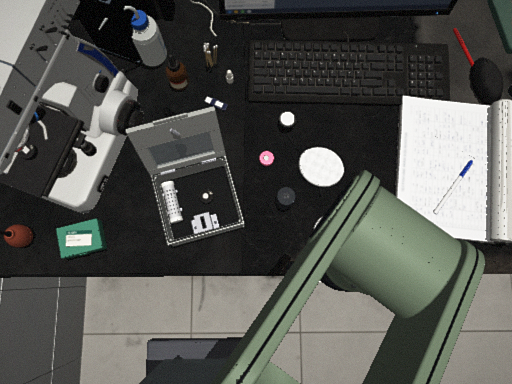

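View pics/s12.png

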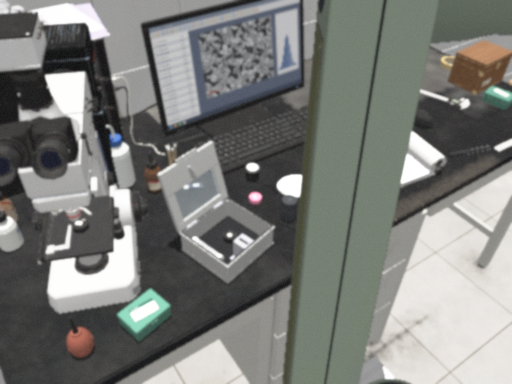

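```bash
python3 - <<'E'
from m import *
from go import w2b
crop(cv2.imread("pics/t12.png"),140,140,260,250,6,"pics/t13.png")
crop(cv2.imread("pics/s12.png"),160,140,290,280,5,"pics/s13.png")
print(w2b(ray(T,207,196,.02)))
E
```

```text
[ 0.00927684 -0.01790254  0.02      ]
```

View pics/t13.png

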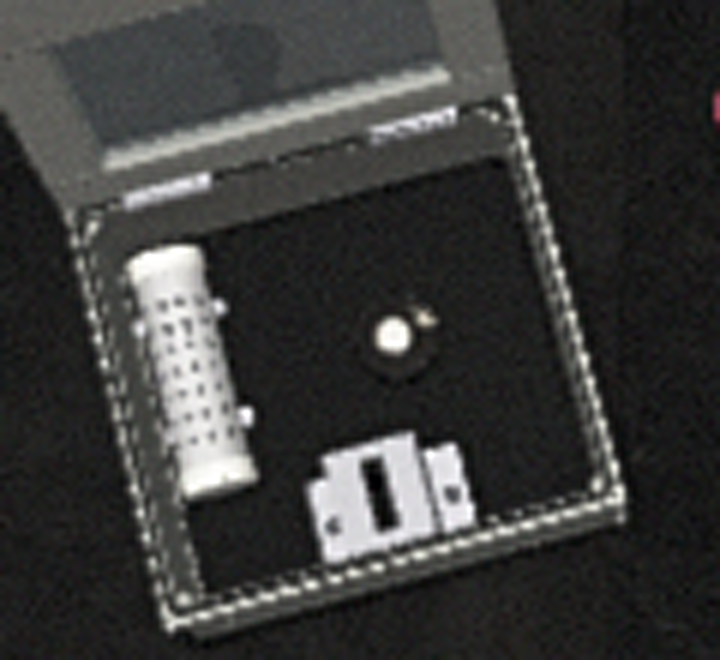

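View pics/s13.png

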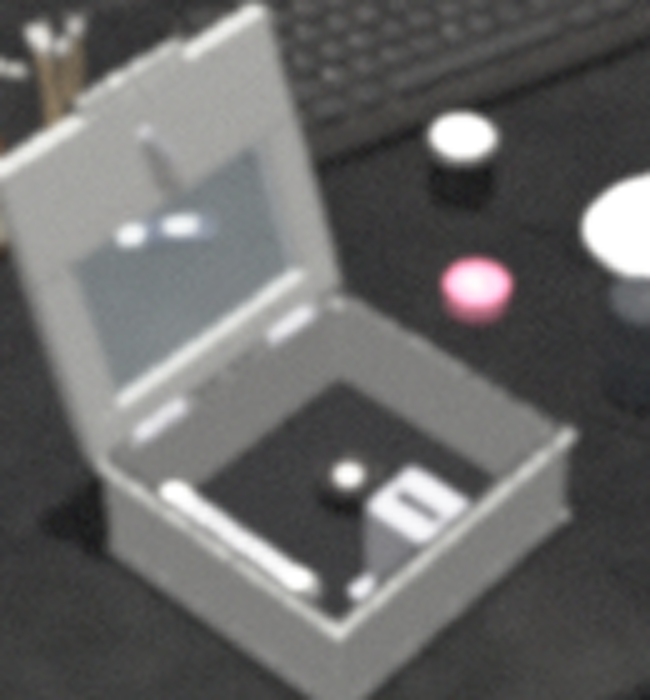

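```bash
python3 - <<'E'
from m import *
from go import b2w
for ph in np.arange(1.6,2.0,.05):
  o=[]
  for y in(.078,-.078):
   for off in(0,.01):
    # r along lid, n out of outer face
    r=np.array([-np.cos(ph),0,np.sin(ph)]);n=np.array([np.sin(ph),0,np.cos(ph)])
    P=b2w(np.array([.07,y,.0605])+.145*r+off*n)
    o.append(np.r_[(proj(S,P)[0]-[150,130])*3.8,(proj(T,P)[0]-[120,100])*4].round())
  print(ph.round(2),*o)
E
```

```text
1.6 [ 87. 191.  45. 207.] [ 74. 183.  41. 185.] [297.  61. 412. 121.] [284.  54. 406.  99.]
1.65 [ 78. 185.  42. 191.] [ 65. 178.  38. 170.] [288.  56. 408. 105.] [275.  50. 402.  84.]
1.7 [ 69. 180.  39. 176.] [ 57. 174.  36. 155.] [279.  52. 404.  90.] [267.  47. 399.  70.]
1.75 [ 60. 176.  37. 161.] [ 48. 170.  34. 140.] [270.  49. 400.  76.] [258.  44. 395.  56.]
1.8 [ 52. 172.  35. 146.] [ 40. 167.  32. 126.] [261.  46. 396.  61.] [250.  42. 392.  42.]
1.85 [ 43. 169.  33. 132.] [ 32. 165.  30. 113.] [253.  43. 393.  48.] [242.  41. 388.  30.]
1.9 [ 35. 166.  31. 119.] [ 25. 163.  29. 101.] [245.  42. 390.  35.] [234.  40. 385.  18.]
1.95 [ 28. 164.  29. 106.] [ 18. 162.  28.  89.] [237.  40. 386.  23.] [226.  39. 382.   6.]
```

jog_arm(
  targets="0.5 0 -0.8 0 0 0;0.9 0 -0.7 0 0 0;0.9 0 0 0 0 0;0.9 0 0 0 0 0;0.9 -0.3 0 0 0 0;0.9 -0.3 0 0 0 0;0.9 -0.4 0 0 0 0;0.9 -0.5 0 0 0 0;0.9 -0.5 0 0 0 0;0.9 -0.5 0 0 0 0",
  fingers=1,
)

```text
clock: 19.9
position: [0.63, -0.1511, 0.2368]
tool_rot: [-3.119, -0.377, 0.001]
ft_force: [1.3, -0.2, 0.2]
finger_gap: 0.0002
```

jog_arm(
  targets="0.9 -0.5 0 0 0 0;0.9 -0.5 0 0 0 0;0.5 -0.5 0 0 0 0;0 0 0 0 0 0;0 0 0 0 0 0",
)

```text
clock: 20.4
position: [0.6852, -0.0922, 0.2367]
tool_rot: [3.118, 0.378, -0.002]
ft_force: [-1.3, -0.0, -0.7]
finger_gap: -0.0
```

```bash
python3 go.py b .15 -.06 .146;  python3 - <<'E'
from h import *
crop(arm.read_camera("top")["img"],120,40,320,190,4,"pics/t14.png")
crop(arm.read_camera("scene")["img"],130,80,330,230,4,"pics/s14.png")
E
```

```text
t 20.4 pos [ 0.6852 -0.0922  0.2367] box [ 0.1493 -0.0574  0.2367] gap -0.0 F [-1.31 -0.   -0.75]
yaw 13.82 tilt [-1.3e-03 -6.0e-04 -1.0e+00]
target [ 0.6865 -0.0945  0.146 ] units [0.03 0.08 3.02]
```

View pics/t14.png

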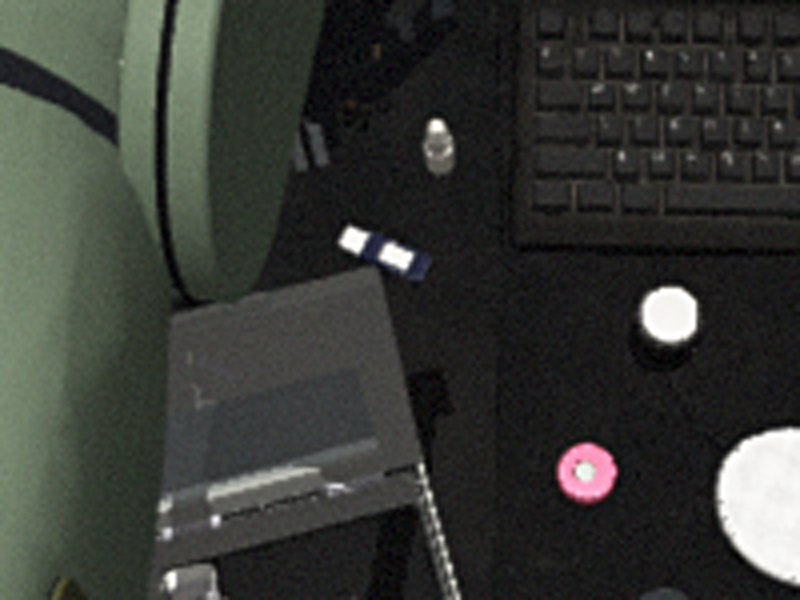

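View pics/s14.png

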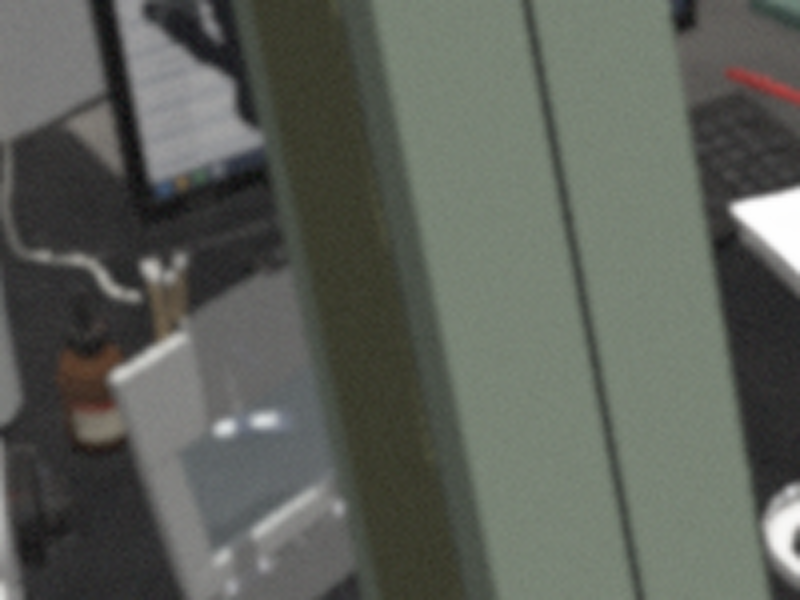

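```bash
python3 - <<'E'
from m import *
s=arm.observe();p=s["position"]
for dz in(0,.034,.1): print((proj(S,p+[0,0,dz])[0]-[130,80])*4)
E
```

```text
[267.6892815  176.01530208]
[263.71822681 122.27434956]
[255.47287033  10.68855028]
```

jog_arm(
  targets="0.03 0.08 0.7 0 0 0;0 0 0.8 0 0 0;0 0 0.8 0 0 0;0 0 0.5 0 0 0;0 0 0.2 0 0 0;0 0 0 0 0 0",
)

```text
clock: 21.1
position: [0.6865, -0.0954, 0.1465]
tool_rot: [-3.119, -0.375, 0.002]
ft_force: [0.3, 0.5, 0.2]
finger_gap: 0.0003
```

jog_arm(
  targets="-0.4 0 0 0 0 0;-0.4 0 0 0 0 0;-0.4 0 0 0 0 0;-0.4 0 -0.05 0 0 0;-0.4 0 -0.1 0 0 0;0 0 0 0 0 0",
)

```text
clock: 21.7
position: [0.627, -0.1094, 0.1521]
tool_rot: [3.119, 0.375, -0.003]
ft_force: [0.5, 0.2, 0.5]
finger_gap: -0.0
```

```bash
python3 go.py b .044 -.06 .149
```

```text
t 21.7 pos [ 0.627  -0.1094  0.1521] box [ 0.0887 -0.0603  0.1521] gap -0.0 F [0.51 0.22 0.48]
yaw 13.73 tilt [-1.6e-03 -2.0e-04 -1.0e+00]
target [ 0.5835 -0.1198  0.149 ] units [-1.49 -0.01  0.11]
```

jog_arm(
  targets="-0.4 0 0 0 0 0;-0.4 0 0 0 0 0;-0.4 0 0.05 0 0 0;-0.3 0 0.06 0 0 0;-0.4 0 0.15 0 0 0;-0.4 0 0.2 0 0 0;-0.4 0 0.2 0 0 0;0 0 0 0 0 0",
)

```text
clock: 22.5
position: [0.5473, -0.1282, 0.1306]
tool_rot: [-3.118, -0.375, 0.007]
ft_force: [0.1, -0.0, -0.3]
finger_gap: 0.0001
```

```bash
python3 go.py b -.019 -.06 .107;  python3 - <<'E'
from h import *
crop(arm.read_camera("top")["img"],120,80,320,230,4,"pics/t15.png")
crop(arm.read_camera("scene")["img"],130,80,330,230,4,"pics/s15.png")
E
```

```text
t 22.5 pos [ 0.5473 -0.1282  0.1306] box [ 0.0068 -0.0596  0.1306] gap 0.0001 F [ 0.14 -0.02 -0.27]
yaw 13.73 tilt [-4.6e-03  7.0e-04 -1.0e+00]
target [ 0.5224 -0.1348  0.107 ] units [-0.86  0.02  0.79]
```

View pics/t15.png

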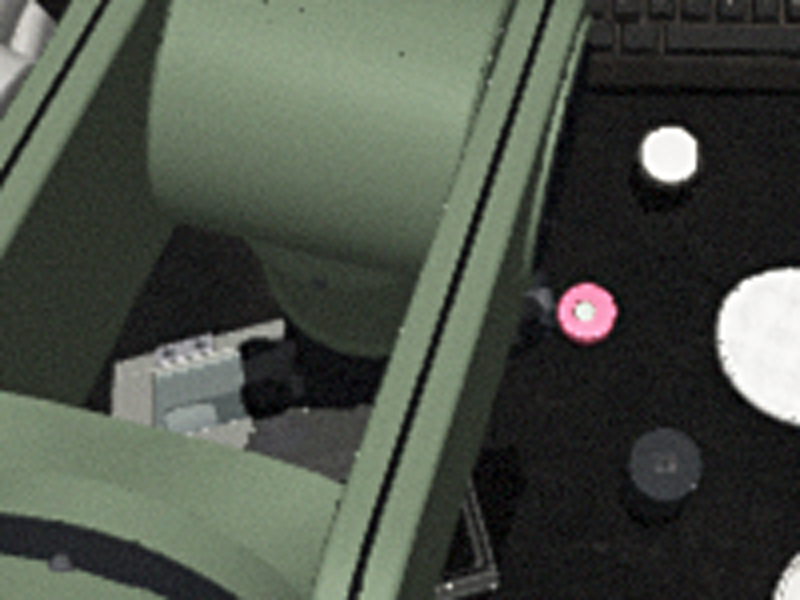

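View pics/s15.png

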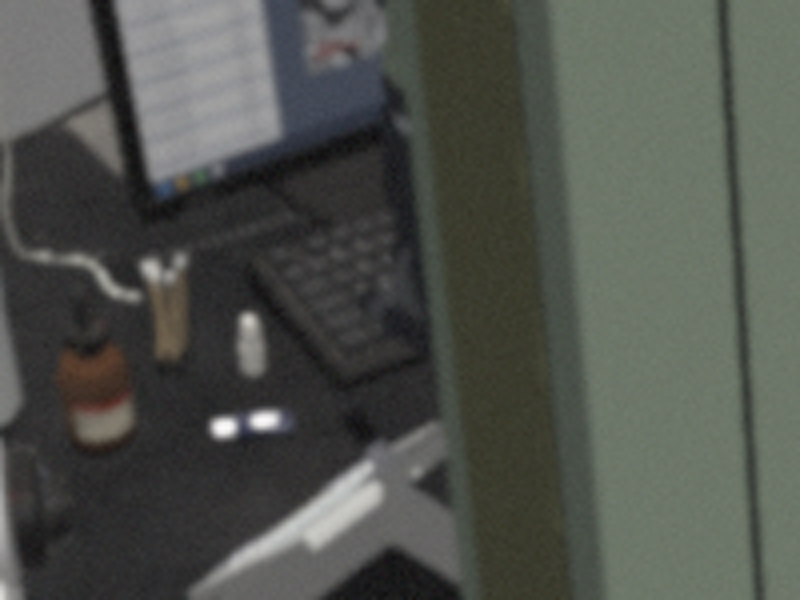

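jog_arm(
  targets="-0.22 0 0.2 0 0 0;-0.22 0 0.2 0 0 0;-0.22 0 0.2 0 0 0;-0.2 0 0.2 0 0 0;-0.2 0 0.3 0 0 0;-0.15 0 0.3 0 0 0;-0.15 0 0.3 0 0 0;-0.13 0 0.2 0 0 0;0 0 0 0 0 0",
)

```text
clock: 23.5
position: [0.5056, -0.1386, 0.0734]
tool_rot: [-3.118, -0.376, 0.004]
ft_force: [-0.4, -0.5, 0.1]
finger_gap: -0.0001
```

```bash
python3 go.py b -.047 -.06 .0365
```

```text
t 23.5 pos [ 0.5056 -0.1386  0.0734] box [-0.0362 -0.0597  0.0734] gap -0.0001 F [-0.36 -0.55  0.12]
yaw 13.75 tilt [-2.8e-03  8.0e-04 -1.0e+00]
target [ 0.4952 -0.1415  0.0365] units [-0.36  0.01  1.23]
```

jog_arm(
  targets="-0.1 0 0.2 0 0 0;-0.1 0 0.2 0 0 0;-0.1 0 0.2 0 0 0;-0.06 0 0.2 0 0 0;0 0 0.2 0 0 0;0 0 0.15 0 0 0;0 0 0.1 0 0 0;0 0 0 0 0 0",
)

```text
clock: 24.3
position: [0.4962, -0.1414, 0.038]
tool_rot: [-3.119, -0.377, 0.001]
ft_force: [-3.2, 0.2, 8.9]
finger_gap: 0.0001
```

```bash
python3 go.py b -.047 -.06 .0365
```

```text
t 24.3 pos [ 0.4962 -0.1414  0.038 ] box [-0.046  -0.0601  0.038 ] gap 0.0001 F [-3.23  0.19  8.91]
yaw 13.78 tilt [-7.e-04 -0.e+00 -1.e+00]
target [ 0.4952 -0.1415  0.0365] units [-0.03 -0.    0.05]
```

jog_arm(
  targets="0 0 -0.5 0 0 0;0 0 -0.9 0 0 0;0 0.3 -0.9 0 0 0;-0.3 0.9 -0.9 0 0 0;-0.6 0.9 0 0 0 0;-0.9 0.9 0 0 0 0;-0.9 0.9 0 0 0 0;-0.6 0.9 0 0 0 0;0 0.9 0 0 0 0;0 0.5 0 0 0 0",
  fingers=-0.1,
)

```text
clock: 25.3
position: [0.4447, -0.3477, 0.1331]
tool_rot: [3.118, 0.374, 0.001]
ft_force: [-0.2, 0.5, 1.0]
finger_gap: 0.0471
```

```bash
python3 go.py;  python3 - <<'E'
from h import *
crop(arm.read_camera("top")["img"],130,130,260,260,5,"pics/t16.png")
crop(arm.read_camera("scene")["img"],160,170,290,290,6,"pics/s16.png")
E
```

```text
t 25.3 pos [ 0.4447 -0.3477  0.1331] box [-0.1452 -0.2482  0.1331] gap 0.0471 F [-0.23  0.49  1.01]
yaw 13.67 tilt [ 8.e-04 -8.e-04 -1.e+00]
```

View pics/t16.png

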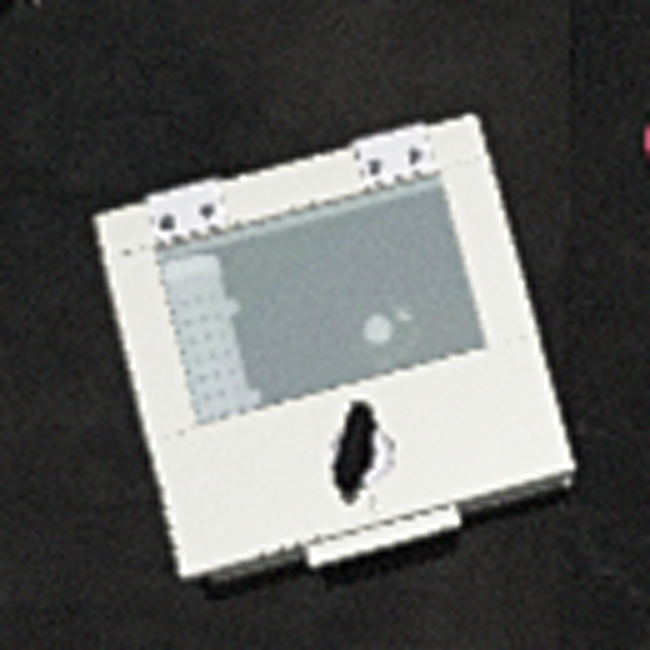

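View pics/s16.png

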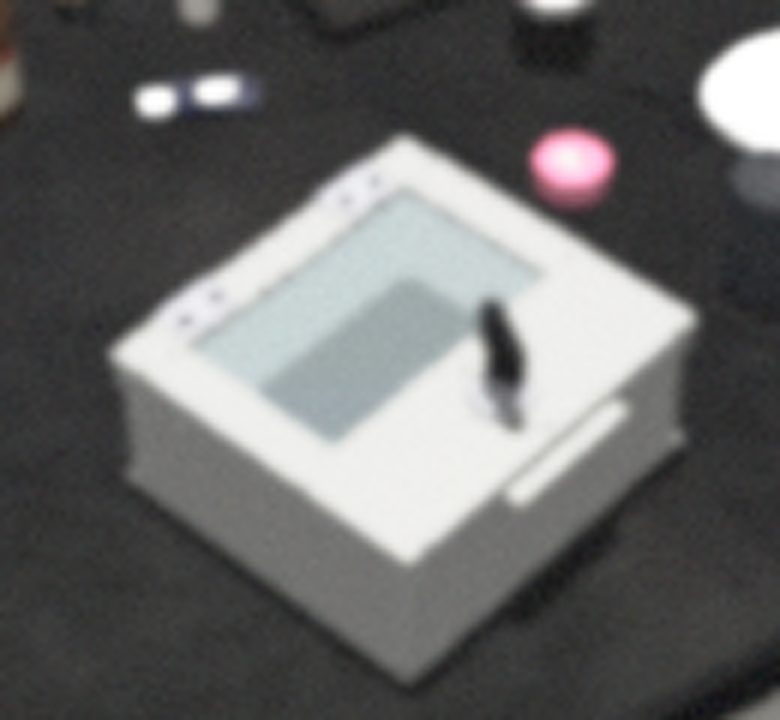

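```bash
python3 - <<'E'
from m import *
from go import w2b
q=lambda x,y:(130+x/5-.4,130+y/5-.4)
a=w2b(ray(T,*q(362,408),.107));b=w2b(ray(T,*q(348,494),.107));print(a,b,(a+b)/2,np.degrees(np.arctan2((a-b)[1],(a-b)[0])),np.linalg.norm(a-b))
a,b=w2b(ray(T,*q(567,472),.071)),w2b(ray(T,*q(182,577),.071));print("lid front corners",a,b)
a,b=w2b(ray(T,*q(477,115),.071)),w2b(ray(T,*q(97,215),.071));print("rear",a,b)
for th in(.3,.45,.6,.8):
  c,s=np.cos(th),-np.sin(th)
  o=[]
  for l in(.017,-.017):
    for h in(.087,.107):
      from go import b2w
      P=b2w(np.array([-.048+l*c,l*s,h]));o+=[((proj(T,P)[0]-[129.6,129.6])*5).round(),((proj(S,P)[0]-[159.6,169.6])*6).round()]
  print(th,*o)
E
```

```text
[-0.03414056 -0.00683614  0.107     ] [-0.06391691  0.0051871   0.107     ] [-0.04902874 -0.00082452  0.107     ] -21.98810202990569 0.0321121338016288
lid front corners [-0.0711721  -0.07510836  0.071     ] [-0.07455002  0.07620992  0.071     ]
rear [ 0.07546089 -0.07458241  0.071     ] [0.07183586 0.07936563 0.071     ]
0.3 [361. 411.] [486. 340.] [356. 403.] [486. 300.] [355. 501.] [534. 401.] [349. 495.] [535. 361.]
0.45 [368. 412.] [493. 337.] [363. 404.] [493. 298.] [348. 500.] [528. 403.] [342. 494.] [528. 364.]
0.6 [375. 414.] [500. 336.] [369. 406.] [500. 296.] [341. 498.] [521. 405.] [335. 492.] [521. 365.]
0.8 [383. 418.] [509. 335.] [377. 410.] [509. 296.] [333. 494.] [511. 406.] [327. 488.] [511. 366.]
```

jog_arm(
  targets="0 0 0 0 0 -1;0 0 0 0 0 -1;0 0 0 0 0 -1;0 0 0 0 0 -1;0 0 0 0 0 -1;0 0 0 0 0 -1;0 0 0 0 0 -1;0 0 0 0 0 -1;0 0 0 0 0 -1;0 0 0 0 0 -1",
)

```text
clock: 26.4
position: [0.4447, -0.3437, 0.1329]
tool_rot: [-2.662, -1.666, -0.0]
ft_force: [-0.3, -0.2, -0.0]
finger_gap: 0.0471
```

jog_arm(
  targets="0 0 0 0 0 -1;0 0 0 0 0 -1;0 0 0 0 0 -1;0 0 0 0 0 -1;0 0 0 0 0 -1;0 0 0 0 0 -1;0 0 0 0 0 -1;0 0 0 0 0 -1;0 0 0 0 0 -1;0 0 0 0 0 -1",
)

```text
clock: 27.4
position: [0.4447, -0.3438, 0.1329]
tool_rot: [-1.709, -2.635, -0.001]
ft_force: [0.1, -0.6, 0.5]
finger_gap: 0.0471
```

jog_arm(
  targets="0 0 0 0 0 -1;0 0 0 0 0 -1;0 0 0 0 0 -1;0 0 0 0 0 -1;0 0 0 0 0 -1;0 0 0 0 0 -1;0 0 0 0 0 -1;0 0 0 0 0 -1;0 0 0 0 0 -1;0 0 0 0 0 -1",
)

```text
clock: 28.4
position: [0.4447, -0.3438, 0.1329]
tool_rot: [-0.435, -3.11, -0.002]
ft_force: [0.8, 0.6, 0.2]
finger_gap: 0.0467
```

jog_arm(
  targets="0 0 0 0 0 -1;0 0 0 0 0 0",
)

```text
clock: 28.6
position: [0.4447, -0.344, 0.133]
tool_rot: [-0.305, -3.126, -0.001]
ft_force: [-0.8, -0.1, 0.6]
finger_gap: 0.0471
```

```bash
python3 go.py b -.0485 0 .10; python3 -c "
from plant import arm;print(arm.observe()['joint_positions'])"
```

```text
t 28.6 pos [ 0.4447 -0.344   0.133 ] box [-0.1443 -0.2446  0.133 ] gap 0.0471 F [-0.81 -0.12  0.65]
yaw 168.85 tilt [-6.e-04  9.e-04 -1.e+00]
target [ 0.4794 -0.0836  0.1   ] units [0.54 8.74 1.11]
[-6.79010450e-01  3.49809006e-01  1.69425609e+00  3.80350907e-04
  1.09859096e+00 -2.05545838e+00]
```

jog_arm(
  targets="0.05 0.85 0 0 0 0;0.06 0.9 0 0 0 0;0.06 0.9 0 0 0 0;0.06 0.9 0 0 0 0;0.06 0.9 0 0 0 0;0.06 0.9 0 0 0 0;0.06 0.9 0 0 0 0;0.06 0.9 0 0 0 0;0.05 0.9 0 0 0 0;0.02 0.69 0 0 0 0",
)

```text
clock: 29.6
position: [0.4793, -0.0829, 0.1331]
tool_rot: [-0.308, -3.126, -0.001]
ft_force: [-0.6, -0.5, -0.6]
finger_gap: 0.0468
```

jog_arm(
  targets="0 0 0 0 0 0;0 0 0 0 0 0",
)

```text
clock: 29.8
position: [0.4795, -0.0847, 0.1331]
tool_rot: [-0.306, -3.126, 0.001]
ft_force: [-1.2, -0.9, -0.2]
finger_gap: 0.0469
```

```bash
python3 go.py b -.0485 0 .053;  python3 - <<'E'
from h import *
crop(arm.read_camera("top")["img"],110,110,270,260,5,"pics/t17.png")
crop(arm.read_camera("scene")["img"],130,130,290,280,5,"pics/s17.png")
E
```

```text
t 29.8 pos [ 0.4795 -0.0847  0.1331] box [-0.0487 -0.0012  0.1331] gap 0.0469 F [-1.2  -0.88 -0.21]
yaw 168.82 tilt [-3.e-04 -4.e-04 -1.e+00]
target [ 0.4794 -0.0836  0.053 ] units [0.01 0.04 2.67]
```

View pics/t17.png

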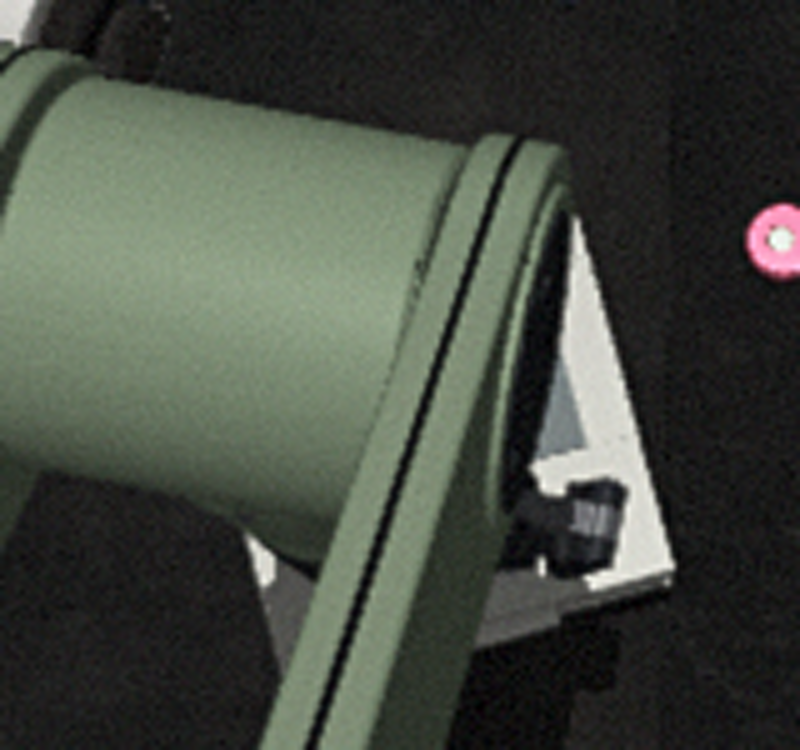

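View pics/s17.png

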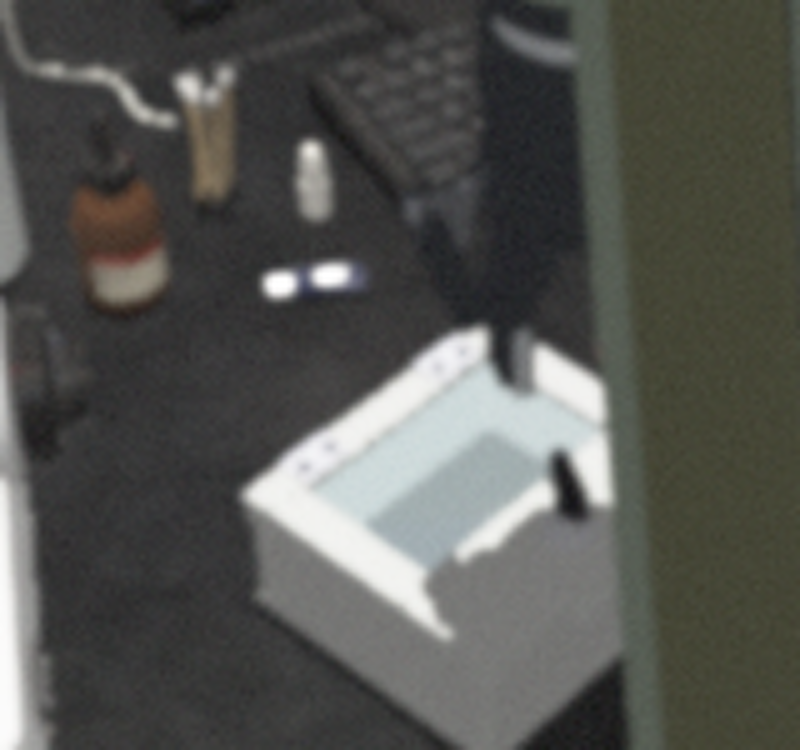

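```bash
python3 - <<'E'
from m import *
s=arm.observe();p=s["position"];m=R.from_rotvec(s["tool_rot"]).as_matrix()
for dz in(.034,.040):
 for sy in(.0235,-.0235):
  print(dz,sy,[((proj(S,p+m@np.array([a,sy*k,-dz]))[0]-[129.6,129.6])*5).round() for a in(-.011,.011) for k in(1,1.6)])
E
```

```text
0.034 0.0235 [array([516., 366.]), array([483., 375.]), array([536., 402.]), array([503., 411.])]
0.034 -0.0235 [array([625., 337.]), array([657., 328.]), array([646., 372.]), array([678., 363.])]
0.04 0.0235 [array([516., 355.]), array([483., 364.]), array([536., 391.]), array([503., 400.])]
0.04 -0.0235 [array([625., 326.]), array([657., 317.]), array([646., 361.]), array([679., 352.])]
```

jog_arm(
  targets="0 0.04 0.6 0 0 0;0 0 0.7 0 0 0;0 0 0.6 0 0 0;0 0 0.4 0 0 0;0 0 0.25 0 0 0;0 0 0.1 0 0 0;0 0 0 0 0 0",
)

```text
clock: 30.6
position: [0.48, -0.0845, 0.0536]
tool_rot: [-0.309, -3.126, 0.0]
ft_force: [0.8, -0.7, -0.6]
finger_gap: 0.0468
```

jog_arm(
  targets="0 0 0 0 0 0;0 0 0 0 0 0;0 0 0 0 0 0;0 0 0 0 0 0;0 0 0 0 0 0;0 0 0 0 0 0",
  fingers=1,
  newtons=40,
)

```text
clock: 31.2
position: [0.4806, -0.0828, 0.0542]
tool_rot: [0.308, 3.125, 0.003]
ft_force: [1.4, 5.3, 1.2]
finger_gap: 0.0088
```

```bash
python3 go.py b -.0485 0 .053; python3 -c "
from plant import arm;s=arm.observe();print(s['moment'],s['joint_positions'][5])"
```

```text
t 31.2 pos [ 0.4806 -0.0828  0.0542] box [-0.0472  0.0005  0.0542] gap 0.0088 F [1.41 5.28 1.21]
yaw 168.72 tilt [ 0.0015  0.002  -1.    ]
target [ 0.4794 -0.0836  0.053 ] units [ 0.03 -0.03  0.04]
[ 0.86740739 -0.15904634  0.01229497] -1.5718071211651443
```

jog_arm(
  targets="0 0.06 0 0 0 0;0 0 0 0 0 -0.6;0 0 0 0 0 -1;0 0 0 0 0 -1;0 0 0 0 0 -1;0 0 0 0 0 -1;0 0 0 0 0 -0.4;0 0 0 0 0 0;0 0 0 0 0 0",
)

```text
clock: 32.1
position: [0.4807, -0.0838, 0.0541]
tool_rot: [-0.378, 3.118, -0.005]
ft_force: [-0.5, -5.2, 1.1]
finger_gap: 0.009
```

```bash
python3 go.py b -.0485 0 .053; python3 -c "
from plant import arm;s=arm.observe();print(s['moment'],s['joint_positions'][5])"
```

```text
t 32.1 pos [ 0.4807 -0.0838  0.0541] box [-0.0473 -0.0005  0.0541] gap 0.009 F [-0.48 -5.19  1.13]
yaw -166.18 tilt [ 0.0011 -0.003  -1.    ]
target [ 0.4794 -0.0836  0.053 ] units [0.04 0.02 0.04]
[-0.98864475  0.12140414  0.00618706] -2.003751480866152
```

jog_arm(
  targets="0 -0.03 0 0 0 0;0 0 0.08 0 0 0;0 0 0.08 0 0 0;0 0 0 0 0 0",
)

```text
clock: 32.5
position: [0.4807, -0.0837, 0.0488]
tool_rot: [-0.377, 3.119, -0.002]
ft_force: [-1.3, -5.0, 3.4]
finger_gap: 0.0088
```

```bash
python3 go.py b -.0485 0 .042; python3 -c "
from plant import arm;s=arm.observe();print(s['moment'],s['joint_positions'][5])"
```

```text
t 32.5 pos [ 0.4807 -0.0837  0.0488] box [-0.0473 -0.0005  0.0488] gap 0.0088 F [-1.26 -4.98  3.36]
yaw -166.2 tilt [ 3.0e-04 -1.1e-03 -1.0e+00]
target [ 0.4794 -0.0836  0.042 ] units [0.04 0.02 0.23]
[-1.00426207  0.20956758 -0.02942   ] -2.0059181453441863
```

jog_arm(
  targets="0 -0.02 0.08 0 0 0;0 0 0.08 0 0 0;0 0 0.06 0 0 0;0 0 0 0 0 0",
)

```text
clock: 32.9
position: [0.4807, -0.0838, 0.0424]
tool_rot: [0.377, -3.119, 0.0]
ft_force: [-1.2, -3.2, 6.4]
finger_gap: 0.0087
```

```bash
python3 go.py b -.0485 0 .042; python3 -c "
from plant import arm;s=arm.observe();print(s['moment'],s['joint_positions'][5])"
```

```text
t 32.9 pos [ 0.4807 -0.0838  0.0424] box [-0.0473 -0.0005  0.0424] gap 0.0087 F [-1.18 -3.17  6.37]
yaw -166.23 tilt [-1.e-04 -1.e-04 -1.e+00]
target [ 0.4794 -0.0836  0.042 ] units [0.04 0.02 0.01]
[-0.71808574  0.34501947  0.038994  ] -2.0071083592272867
```

jog_arm(
  targets="0 -0.02 0.03 0 0 0;0 0 0 0 0 0.8;0 0 0 0 0 1;0 0 0 0 0 1;0 0 0 0 0 0",
)

```text
clock: 33.4
position: [0.4806, -0.0832, 0.0422]
tool_rot: [-0.01, -3.141, -0.003]
ft_force: [-3.9, 1.6, 13.7]
finger_gap: 0.0091
```

```bash
python3 go.py b -.0485 0 .042; python3 -c "
from plant import arm;s=arm.observe();print(s['moment'],s['joint_positions'][5])"
```

```text
t 33.4 pos [ 0.4806 -0.0832  0.0422] box [-0.0472  0.0001  0.0422] gap 0.0091 F [-3.87  1.55 13.73]
yaw 179.64 tilt [-2.0e-04  1.9e-03 -1.0e+00]
target [ 0.4794 -0.0836  0.042 ] units [ 0.04 -0.01  0.01]
[ 0.13305444  0.67132922 -0.00570608] -1.762478077478488
```

jog_arm(
  targets="0 0 0 0 0 1;0 0 0 0 0 1;0 0 0 0 0 1;0 0 0 0 0 1;0 0 0 0 0 1;0 0 0 0 0 1;0 0 0 0 0 1;0 0 0 0 0 0",
)

```text
clock: 34.2
position: [0.481, -0.0817, 0.0422]
tool_rot: [-0.956, -2.992, -0.007]
ft_force: [-3.1, 7.4, 12.4]
finger_gap: 0.0093
```

```bash
python3 go.py b -.0485 0 .042; python3 -c "
from plant import arm;s=arm.observe();print(s['moment'],s['joint_positions'][5])"
```

```text
t 34.2 pos [ 0.481  -0.0817  0.0422] box [-0.0465  0.0014  0.0422] gap 0.0093 F [-3.07  7.36 12.38]
yaw 144.56 tilt [ 5.0e-04  4.6e-03 -1.0e+00]
target [ 0.4794 -0.0836  0.042 ] units [ 0.01 -0.08  0.01]
[ 1.1920552   0.44549269 -0.04242507] -1.1516407904878294
```

jog_arm(
  targets="0.03 0.04 0 0 0 0.8;0 0 0 0 0 1;0 0 0 0 0 1;0 0 0 0 0 1;0 0 0 0 0 1;0 0 0 0 0 1;0 0 0 0 0 1;0 0 0 0 0 1;0 0 0 0 0 0.4;0 0 0 0 0 0",
)

```text
clock: 35.2
position: [0.4826, -0.0805, 0.0423]
tool_rot: [1.942, 2.469, 0.009]
ft_force: [1.6, 6.6, 9.8]
finger_gap: 0.009
```

```bash
python3 go.py b -.0485 0 .042; python3 -c "
from plant import arm;s=arm.observe();print(s['moment'],s['joint_positions'][5])"
```

```text
t 35.2 pos [ 0.4826 -0.0805  0.0423] box [-0.0447  0.0022  0.0423] gap 0.009 F [1.59 6.56 9.85]
yaw 103.61 tilt [ 0.0037  0.004  -1.    ]
target [ 0.4794 -0.0836  0.042 ] units [-0.08 -0.13  0.01]
[1.12056831 0.0203649  0.01615003] -0.43390111080121213
```

jog_arm(
  targets="0 0 -0.07 0 0 0;0 0 -0.06 0 0 0;0 0 0 0 0 0",
)

```text
clock: 35.5
position: [0.4826, -0.0804, 0.0459]
tool_rot: [1.942, 2.469, 0.009]
ft_force: [1.8, 7.2, 6.1]
finger_gap: 0.0088
```

jog_arm(
  targets="0 0 0 0 0 0;0 0 0 0 0 0;0 0 0 0 0 0;0 0 0 0 0 0;0 0 0 0 0 0",
  fingers=0,
)

```text
clock: 36.0
position: [0.4806, -0.0829, 0.045]
tool_rot: [-1.939, -2.471, 0.0]
ft_force: [0.3, 0.0, -0.7]
finger_gap: 0.0424
```

jog_arm(
  targets="0 0 -0.3 0 0 0;0 0 -0.6 0 0 0;0 0 -0.9 0 0 0;0 0 -0.9 0 0 0;0 0 -0.9 0 0 0;-0.9 0 0 0 0 0;-0.9 0 0 0 0 0;-0.9 0 0 0 0 0;-0.9 0 0 0 0 0;-0.9 0 0 0 0 0",
)

```text
clock: 37.0
position: [0.5131, -0.2151, 0.154]
tool_rot: [1.939, 2.471, 0.0]
ft_force: [1.1, 0.5, 0.5]
finger_gap: 0.0427
```

jog_arm(
  targets="-0.9 -0.3 0 0 0 0;-0.9 -0.3 0 0 0 0;-0.9 -0.3 0 0 0 0;-0.9 -0.3 0 0 0 0;-0.5 0 0 0 0 0;0 0 0 0 0 0",
)

```text
clock: 37.6
position: [0.5077, -0.3435, 0.1534]
tool_rot: [1.941, 2.469, 0.0]
ft_force: [-0.1, 0.3, -0.0]
finger_gap: 0.0429
```

```bash
python3 go.py;  python3 - <<'E'
from h import *
t=arm.read_camera("top")["img"];s=arm.read_camera("scene")["img"]
cv2.imwrite("pics/t18f.png",t)
crop(t,130,130,260,260,5,"pics/t18.png")
crop(s,160,170,290,290,6,"pics/s18.png")
E
```

```text
t 37.6 pos [ 0.5077 -0.3435  0.1534] box [-0.083  -0.2592  0.1534] gap 0.0429 F [-0.14  0.31 -0.01]
yaw 103.65 tilt [ 9.e-04 -5.e-04 -1.e+00]
```

View pics/t18.png

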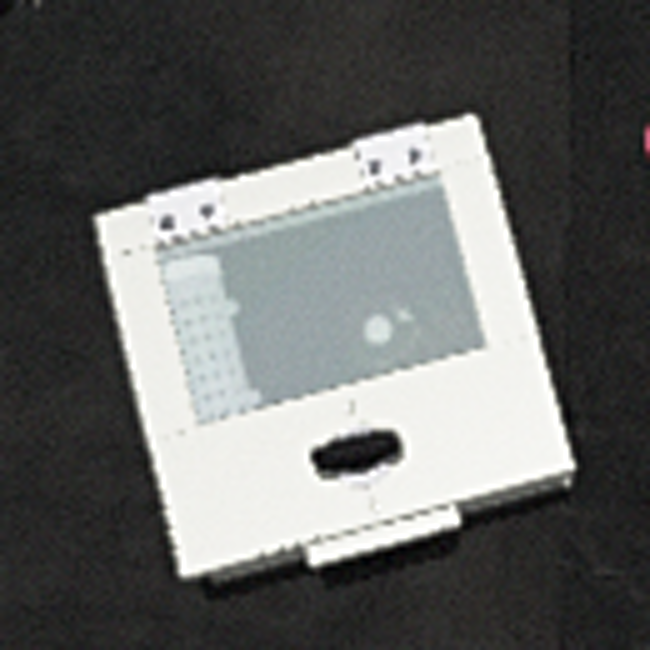

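View pics/s18.png

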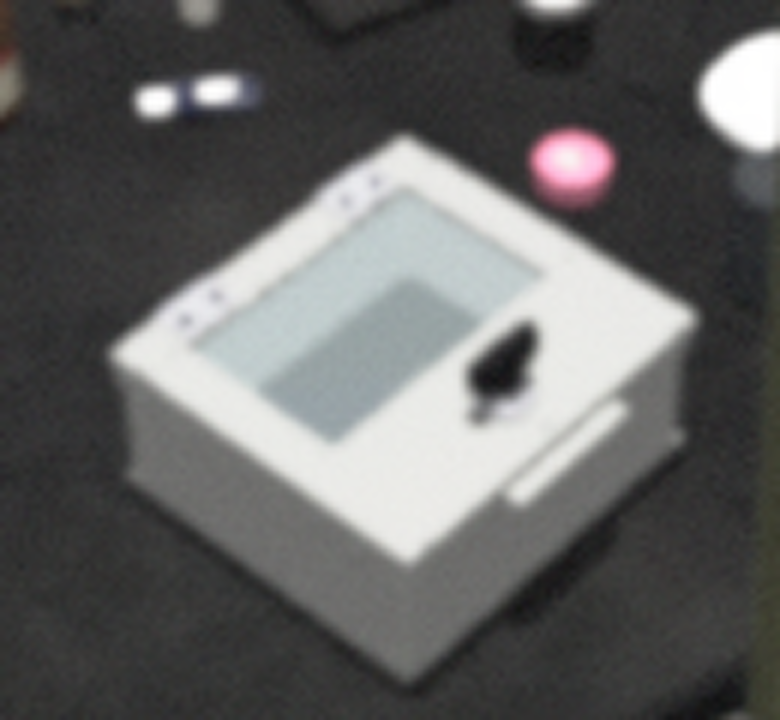

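View pics/t18f.png

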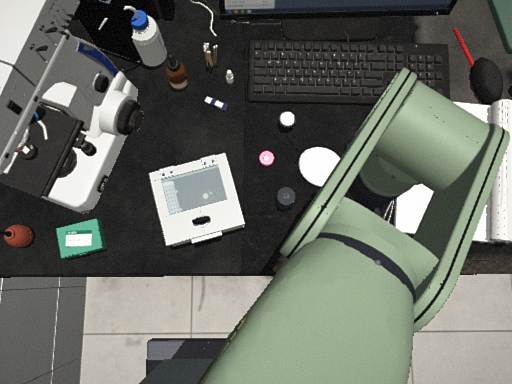

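```bash
python3 - <<'E'
from m import *
from go import b2w
for push in(0,.008):
  for l in(.017,-.017):
   for x in(-.005,.005):
    print(push,l,x,[((proj(S,b2w(np.array([-.048+x,l,h-push])))[0]-[159.6,169.6])*6).round() for h in(.087,.107)],[((proj(T,b2w(np.array([-.048+x,l,h-push])))[0]-[129.6,129.6])*5).round() for h in(.087,.107)])
E
```

```text
0 0.017 -0.005 [array([487., 403.]), array([487., 364.])] [array([317., 479.]), array([310., 473.])]
0 0.017 0.005 [array([466., 389.]), array([466., 349.])] [array([311., 454.]), array([304., 447.])]
0 -0.017 -0.005 [array([553., 351.]), array([554., 312.])] [array([405., 458.]), array([400., 451.])]
0 -0.017 0.005 [array([532., 337.]), array([533., 298.])] [array([399., 432.]), array([394., 424.])]
0.008 0.017 -0.005 [array([487., 419.]), array([487., 380.])] [array([319., 482.]), array([313., 476.])]
0.008 0.017 0.005 [array([467., 404.]), array([466., 365.])] [array([314., 456.]), array([307., 450.])]
0.008 -0.017 -0.005 [array([553., 367.]), array([554., 328.])] [array([407., 460.]), array([402., 453.])]
0.008 -0.017 0.005 [array([532., 353.]), array([533., 314.])] [array([401., 435.]), array([396., 428.])]
```

jog_arm(
  targets="-0.7 -0.5 -0.3 0 0 0;-0.7 -0.8 -0.3 0 0 0;-0.7 -0.8 0 0 0 0;-0.7 -0.8 0 0 0 0;-0.7 -0.8 0 0 0 0;-0.7 -0.8 0 0 0 0;-0.7 -0.8 0 0 0 0;-0.7 -0.8 0 0 0 0;-0.5 -0.8 0 0 0 0;0 0 0 0 0 0",
)

```text
clock: 38.7
position: [0.3482, -0.57, 0.1711]
tool_rot: [-1.941, -2.469, 0.001]
ft_force: [1.8, 0.7, -0.4]
finger_gap: 0.0428
```

```bash
python3 go.py;  python3 - <<'E'
from h import *
t=arm.read_camera("top")["img"];cv2.imwrite("pics/t19.png",t)
E
```

```text
t 38.7 pos [ 0.3482 -0.57    0.1711] box [-0.2919 -0.4411  0.1711] gap 0.0428 F [ 1.76  0.69 -0.4 ]
yaw 103.66 tilt [-9.e-04 -3.e-04 -1.e+00]
```

View pics/t19.png

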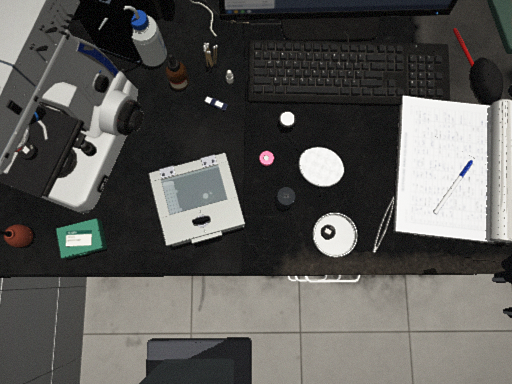

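Everything is in place: the dish section is still at (328,232), the pad is empty, the lid is closed and the wing lies crosswise at (202,220).

```bash
python3 -c "
from plant import arm;print(arm.hand_in())"
```

```text
the job is handed in; nothing more can be done
None
```

I put the section from the pad away flat in the dry box with its polished face up, closed the lid and locked the stud, and handed the job in at about 39 s. I brought the wing into line with the slot, pressed it to its stop, and turned it about 90° clockwise while it stayed pressed. I then released it.

**Last checks:**
- **Section:** it shows through the lid window at about x = 9, y = -18 mm in the box frame.
- **Lid and wing:** the lid is closed. The wing lies parallel to the front edge and matches the pressed-in height of about 8 mm; sprung out, it would stand clearly higher.
- **Other things:** the section in the dish and the pink look-alike have not moved, and the gripper is clear of everything.

**What disagreed or went wrong:**
- **Tool height:** the reported tool height was about 34 mm lower than the real fingertips. My first grasp therefore closed on air above the section, without moving it. I found the offset by touching the bare bench and corrected for it from then on.
- **Side force:** a side force of about 19 N appeared briefly as the fingers opened inside the box. I did not find the cause, but the section still lay flat afterwards.

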